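Tamp the massage stones level in the warmer tray

ROBOT

A 6-joint arm with a two-finger parallel gripper is mounted at the origin on the work surface. World frame = base frame: x ahead of the robot, y to its left, z up, the work surface at z = 0. Lengths are in m, angles in rad, forces in N, time in s.
With the tool pointing down it reaches from about 0.25 to 0.775 m from the base axis. Payload 8.9 kg.
Tool frame: the origin (TCP) lies on the centre line of the jaws, within the pads' length; the fingertips stand 17 mm ahead of it and the grasp point (between the pads) lies 2 mm behind it (robot.tip_extent is the x of the fingertips in the tool frame, in m); x points along the fingers, z is the direction in which the jaws open and shut, and the axes are right-handed (so a half turn about x gives the same grasp; the last joint's range is limited). The gripper opens to 85 mm and grips with 20 to 120 N. Pads are 22 mm wide; open, the fingers measure 114 mm over their backs; the gripper's body (76 mm by 85 mm) begins 54 mm behind the grasp point. The pads swing forward as they close: fully open they stand 13 mm farther back than shut.
Start: joints at [-1.381, 0.291, -0.153, 1.127, 0, 1.431], TCP at [0.17, -0.497, 0.248] pointing down, gripper open.
Joint ranges: [-2.52, 2.52], [-0.91, 1.74], [-1.3, 1.37], [-1.96, 2.02], [-1.52, 1.47], [-3.14, 3.14]. Speed limits (rad/s): [2.22, 2.22, 2.79, 3.14, 3.14, 3.14].

INTERFACE

Orientations are given as a unit quaternion [w, x, y, z].
In Python, from plant import robot gives the robot as it stands.
- The arm moves only by the tool carry_out, never from a script. Its argument "moves" is a list of rows, each an object of numbers: "fingers": the opening in per cent of the stroke, from 0 (shut) to 100 (fully open); "x", "y", "z": the shift along the tool's x, y, z in cm; "wx", "wy", "wz": the turn, a rotation vector about the tool's x, y, z in degrees. A call has 1 to 12 rows; each row is the pose to reach, as a shift and turn from the pose commanded when the call began, along the tool's axes at that moment; what a row does not reach only later rows make up. A row lasts 1/8 s, in which the tool goes at most 62.5 mm and 10.7 degrees, less where a joint would pass 70% of its speed; a pose out of reach is approached as far as the arm can. A call with a gripper value outside its range is refused whole. The fingers move at their own pace and stop on an object; "squeeze" is the grip in N (left out, the last holds). Time passes only in rows, so rows that repeat a pose let the fingers close. It gives the time, the measured TCP pose, the force and the opening at its end, in the units of the state.
- robot.get_state(): the state, without advancing time (a new reading comes with each control period).
- robot.grab_frame(name): name is "scene" or "top" or "wrist"; returns the picture (420x560x3 uint8, red, green, blue); there is no depth.
- robot.calibration(name): a dict with "fovy" (degrees; the focal length in pixels is half the picture's height over the tangent of half this angle, whatever the lens; pixels are square), "cx", "cy" (the principal point, pixels), "k1" (the pictures are not rectified: a ray, as slopes to the right and down, at radius r is drawn at 1 + k1 r^2 times it, then the intrinsics apply), "world_from_camera" (4x4, takes a point from camera to world coordinates); the wrist camera has in their place "tool_from_camera" (4x4, takes a point from camera to tool coordinates, whose origin is the TCP and whose axes are the tool frame's). Camera axes: x right, y down, z forward; pixel columns grow to the right and rows downward; lengths in m; the calibration is good to about 2 mm. A picture is of the moment at which its call begins: read the wrist's pose just before it. calibration takes no time and is no camera call.
- robot.sign_off(): hands the job in, once; it reports no verdict.
The state is a dict: "t": time; "q": joint angles; "qd": joint speeds; "effort": joint torques, N m; "tool_pos": TCP position; "orientation": TCP orientation; "wrist_force": force on the tool from outside, world axes, zero at the start; "ft_torque": the same for the moment, N m; "grip_width": finger opening in m.
Only numpy, scipy, OpenCV 4.12 (cv2) and the standard library are available. Lean on these libraries where they do the work, as an engineer would, in place of code of your own. Each camera call takes 0.05 s, during which the arm holds its last target.

TASK

Take the wooden tamper off its cork pad and tamp the stones in the two-lane warmer tray until all four pale pebbles have gone fully down between the dark stones and everything lies level; finish with a firm, steady push of about 15 N on the level, spring-borne bed for a second (never more than 25 N). Press only with the tamper, not with the gripper. Then stand the tamper upright in the middle of its cork pad again, let go, and leave the bottles and the candle alone.

Things in the scene. Friction and masses are not known exactly. Their poses are not given: they have to be found in the camera images.
- tray: stone warmer, fixed: white open base 118 x 214 x 30 mm, in it a two-lane aluminium tray. Origin: centre of the base's underside, on the counter, z up. Lanes run along its y axis, centred at x = -22 and +22 mm, each 40 mm wide, 174 mm long inside. With the tray up, its lane floor is at z = 34 mm, rim and divider at z = 58 mm (walls 4 mm), dark stones' tops at z = 64 mm
- bed (a point): centre of the level bed: on the tray's z axis at the dark stones' tops, 30 mm above the lane floor, 6 mm above the rim; axes as the tray's. The aluminium tray rides on soft springs and carries this point: it starts up, sinks up to 24 mm under load, rises again. All is slippery (friction about 0.3): a few newtons straight down on a pebble wedge the dark stones apart along the lane
- pad: round cork pad, 110 mm across, 6 mm thick, flat, fixed to the counter. Origin: centre of its underside; top at z = 6 mm
- tamper: wooden tamper standing upright, 250 g: square flat foot 60 x 60 x 14 mm, steel neck 20 mm thick, square handle 26 x 26 mm whose flats line up with the foot's sides, from 55 to 120 mm above the foot's underside. Origin: centre of the foot's underside; z up along the handle
- pebble1: pale oblong pebble, 38 mm long along its x axis (across the lane), 30 mm thick, 45 g. Origin: its centre. Starts perched between two dark stones, about 23 mm above their tops; fully down its centre is 15 mm below point bed. Starts in the lane at tray x = -22 mm, at about tray y = -31 mm
- pebble2: pale oblong pebble, 38 mm long along its x axis (across the lane), 30 mm thick, 45 g. Origin: its centre. Starts perched between two dark stones, about 23 mm above their tops; fully down its centre is 15 mm below point bed. Starts in the lane at tray x = -22 mm, at about tray y = 31 mm
- pebble3: pale oblong pebble, 38 mm long along its x axis (across the lane), 30 mm thick, 45 g. Origin: its centre. Starts perched between two dark stones, about 23 mm above their tops; fully down its centre is 15 mm below point bed. Starts in the lane at tray x = 22 mm, at about tray y = -31 mm
- pebble4: pale oblong pebble, 38 mm long along its x axis (across the lane), 30 mm thick, 45 g. Origin: its centre. Starts perched between two dark stones, about 23 mm above their tops; fully down its centre is 15 mm below point bed. Starts in the lane at tray x = 22 mm, at about tray y = 31 mm
- block1: dark squarish stone, 36 x 36 x 30 mm, about 110 g, flat on the lane floor, three in each lane with gaps of about 25 mm between them and 8 mm at the lane's ends. Origin: centre of its underside; z up
- block2: dark squarish stone, 36 x 36 x 30 mm, about 110 g, flat on the lane floor, three in each lane with gaps of about 25 mm between them and 8 mm at the lane's ends. Origin: centre of its underside; z up
- block3: dark squarish stone, 36 x 36 x 30 mm, about 110 g, flat on the lane floor, three in each lane with gaps of about 25 mm between them and 8 mm at the lane's ends. Origin: centre of its underside; z up
- block4: dark squarish stone, 36 x 36 x 30 mm, about 110 g, flat on the lane floor, three in each lane with gaps of about 25 mm between them and 8 mm at the lane's ends. Origin: centre of its underside; z up
- block5: dark squarish stone, 36 x 36 x 30 mm, about 110 g, flat on the lane floor, three in each lane with gaps of about 25 mm between them and 8 mm at the lane's ends. Origin: centre of its underside; z up
- block6: dark squarish stone, 36 x 36 x 30 mm, about 110 g, flat on the lane floor, three in each lane with gaps of about 25 mm between them and 8 mm at the lane's ends. Origin: centre of its underside; z up
- pump_bottle: white pump bottle, 60 mm across, 162 mm tall, loose bystander. Origin: centre of its underside
- gel_bottle: clear bottle, 48 mm across, 120 mm tall, loose bystander. Origin: centre of its underside
- candle: teal candle on a white dish 90 mm across, 78 mm tall, loose bystander. Origin: centre of its underside

How it is judged:
By the outcome, as a careful person would: the job done as asked, in the order asked, and still so for the second after the job is handed in, with the robot touching nothing.
It also fails if it takes over 64 s, if anything falls off the work surface, if the arm or the gripper's body presses on something with over 40 N, if the wrist force passes 120 N, or if a joint passes its speed limit or range.

## Working session

There is one attempt and no reset: what is moved stays moved. The work goes in short steps, Python scripts to look and compute and a tool call to move; the robot and the scene stay as the last step left them, time stands still between calls to the robot, and variables do not carry over. Pictures are saved under pics/ and viewed, and the job is handed in when it is done.

Besides the shell and the picture viewer there is one more tool, called after "Call:" in YAML: its name, and indented under it one key for each argument. carry_out: Moves the arm, as the interface text tells. Its arguments: {"type":"object","properties":{"moves":{"type":"array","items":{"type":"object","properties":{"fingers":{"type":"number"},"x":{"type":"number"},"y":{"type":"number"},"z":{"type":"number"},"wx":{"type":"number"},"wy":{"type":"number"},"wz":{"type":"number"}}}},"squeeze":{"type":"number"}},"required":["moves"]}

```bash
ls; mkdir -p pics
python3 - <<'E'
from plant import robot
import cv2
print(robot.get_state())
for n in ("scene","top","wrist"):
    im=robot.grab_frame(n); cv2.imwrite(f"pics/{n}0.png",im[:,:,::-1])
    print(n,robot.calibration(n))
E
```

```text
pics
{'t': 0.0, 'q': array([-1.38127869e+00,  2.91269600e-01, -1.54113446e-01,  1.12669438e+00,
        2.51359470e-05,  1.43151527e+00]), 'qd': array([ 0.00057164, -0.00044878, -0.00070462, -0.00097154,  0.00066926,
        0.00011622]), 'effort': array([ 3.75876843e-04, -5.37146723e+01,  3.31368399e+01,  1.62082887e-02,
       -1.78978134e-04, -5.06296061e-06]), 'tool_pos': array([ 0.16946896, -0.4964665 ,  0.24774264]), 'orientation': array([ 0.57476611,  0.41174701,  0.57541029, -0.41110987]), 'wrist_force': array([-0.85835058,  0.25426806, -0.17646465]), 'ft_torque': array([0.00541351, 0.00480664, 0.01573159]), 'grip_width': 0.08531706531586267}
scene {'fovy': 48.45707335684298, 'cx': 279.47465725102023, 'cy': 214.13624834644284, 'k1': -0.16203677095237148, 'world_from_camera': array([[-0.84045844,  0.43567069, -0.32221214,  0.89790015],
       [ 0.54166155,  0.69219276, -0.4769402 ,  0.375901  ],
       [ 0.01524404, -0.57537834, -0.8177453 ,  0.73525764],
       [ 0.        ,  0.        ,  0.        ,  1.        ]])}
top {'fovy': 48.80706270997768, 'cx': 278.6109951406519, 'cy': 210.3774625654067, 'k1': 0.05074252608369929, 'world_from_camera': array([[ 0.00458524, -0.98888568,  0.14860714,  0.52017902],
       [-0.99986308, -0.00689662, -0.01504202,  0.00738287],
       [ 0.01589972, -0.14851782, -0.98878191,  0.86584723],
       [ 0.        ,  0.        ,  0.        ,  1.        ]])}
wrist {'fovy': 71.19616005031742, 'cx': 279.6862599423101, 'cy': 211.05453057924385, 'k1': 0.005105537051225412, 'tool_from_camera': array([[-3.09474282e-04, -2.67581323e-01,  9.63535230e-01,
        -1.25502072e-01],
       [ 1.23735763e-03, -9.63534641e-01, -2.67580762e-01,
         6.82407642e-02],
       [ 9.99999187e-01,  1.10942830e-03,  6.29282983e-04,
         7.51859139e-04],
       [ 0.00000000e+00,  0.00000000e+00,  0.00000000e+00,
         1.00000000e+00]])}
```

View pics/scene0.png

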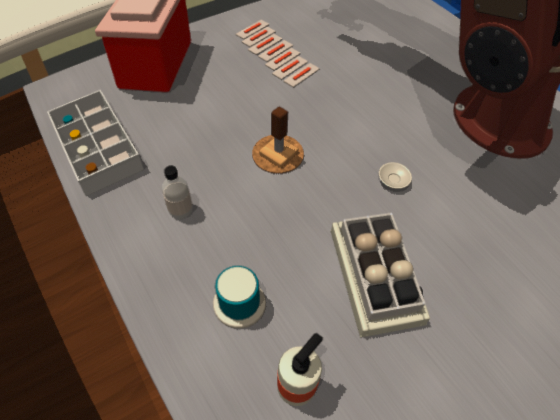

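View pics/top0.png

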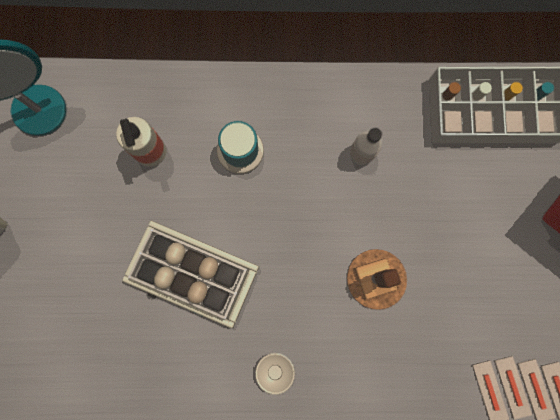

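View pics/wrist0.png

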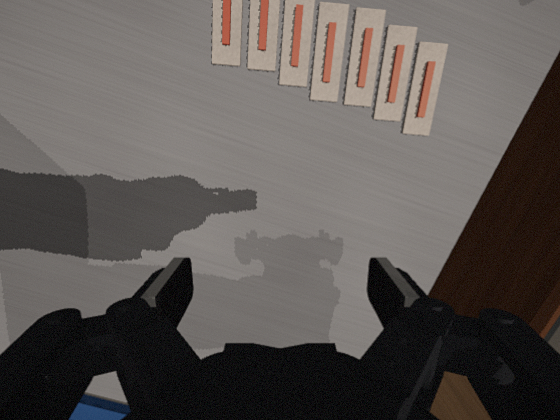

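```bash
cat > h.py <<'E'
import numpy as np, cv2
from plant import robot
def cam(n):
    c=robot.calibration(n); f=210/np.tan(np.radians(c['fovy'])/2)
    K=np.array([[f,0,c['cx']],[0,f,c['cy']],[0,0,1.]]); D=np.array([c['k1'],0,0,0.])
    return c,K,D
def pose(n):
    c,K,D=cam(n)
    if 'world_from_camera' in c: return K,D,c['world_from_camera']
    s=robot.get_state(); 
    return K,D,toolT(s)@c['tool_from_camera']
def toolT(s):
    from scipy.spatial.transform import Rotation as R
    T=np.eye(4); T[:3,:3]=R.from_quat(np.roll(s['orientation'],-1)).as_matrix(); T[:3,3]=s['tool_pos']; return T
def toz(n,px,z,P=None):
    K,D,T=P or pose(n)
    px=np.array(px,float).reshape(-1,1,2)
    u=cv2.undistortPoints(px,K,D).reshape(-1,2)
    d=np.c_[u,np.ones(len(u))]@T[:3,:3].T
    o=T[:3,3]; z=np.broadcast_to(z,len(d))
    return o+d*((z-o[2])/d[:,2])[:,None]
def proj(n,X,P=None):
    K,D,T=P or pose(n); Ti=np.linalg.inv(T)
    r=cv2.Rodrigues(Ti[:3,:3])[0]
    return cv2.projectPoints(np.array(X,float).reshape(-1,1,3),r,Ti[:3,3],K,D)[0].reshape(-1,2)
E
python3 - <<'E'
import cv2
t=cv2.imread('pics/top0.png')
def crop(im,x,y,w,h,s,n): cv2.imwrite(n,cv2.resize(im[y:y+h,x:x+w],None,fx=s,fy=s,interpolation=cv2.INTER_CUBIC))
crop(t,110,210,160,120,5,'pics/c1.png')
crop(t,335,235,90,80,7,'pics/c2.png')
s=cv2.imread('pics/scene0.png')
crop(s,240,100,80,75,8,'pics/c3.png')
crop(s,325,205,110,130,4.5,'pics/c4.png')
E
```

```text
(no output)
```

View pics/c1.png

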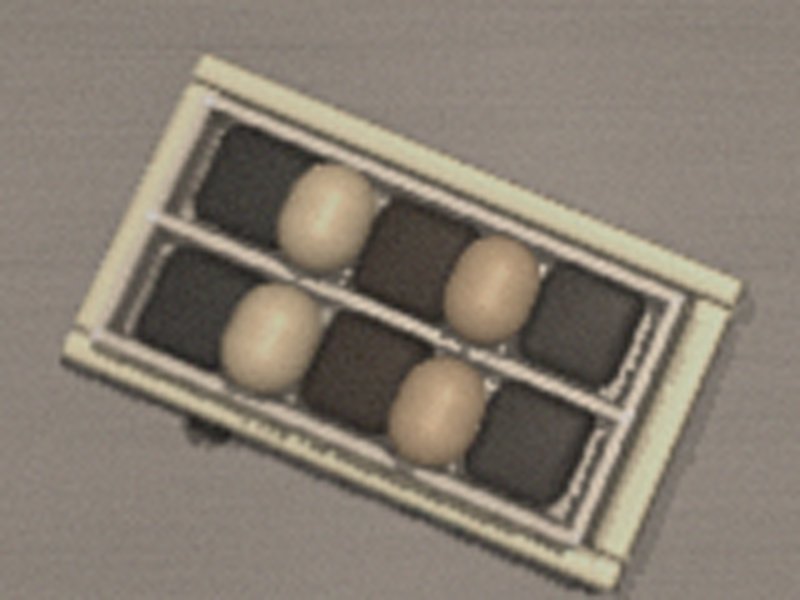

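View pics/c2.png

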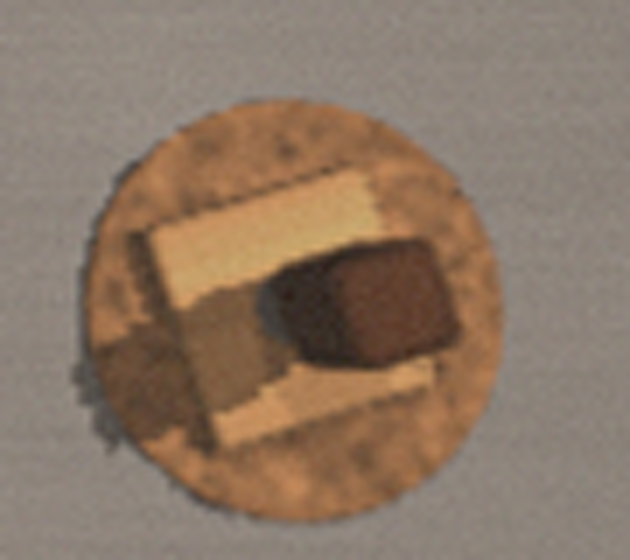

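View pics/c3.png

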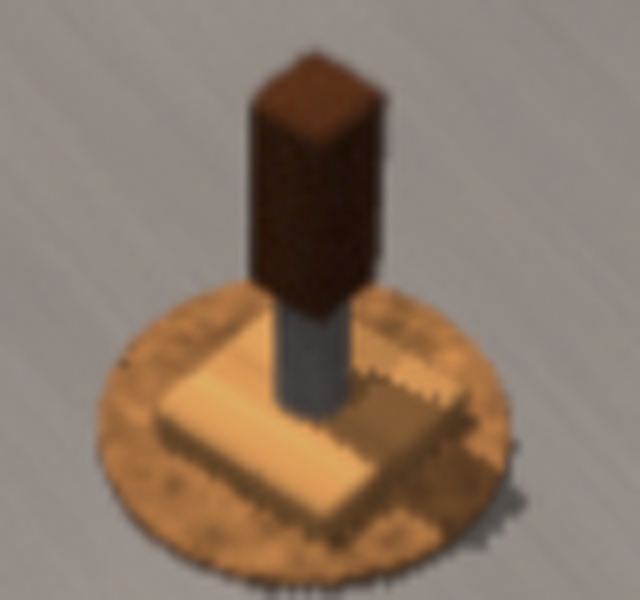

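View pics/c4.png

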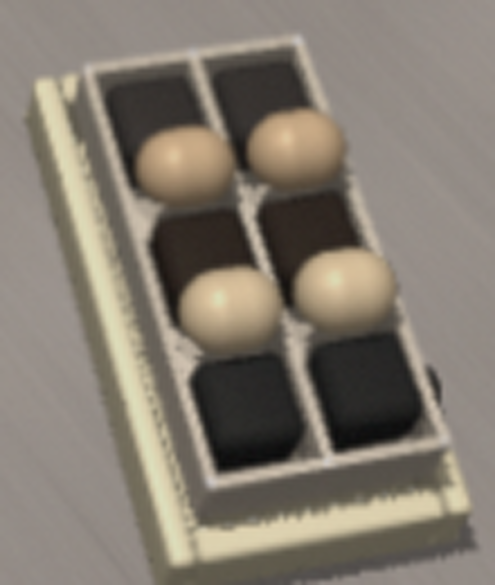

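```bash
cat > fit.py <<'E'
from h import *
from scipy.optimize import least_squares
Pt,Ps=pose('top'),pose('scene')
def un(pts,s,o): return (np.array(pts,float)+.5)/s-.5+np.array(o)
def fit(objT,pxT,objS,pxS,x0):
    def w(o,p):
        c,s=np.cos(p[2]),np.sin(p[2]); o=np.array(o,float)/1000
        return np.c_[p[0]+c*o[:,0]-s*o[:,1],p[1]+s*o[:,0]+c*o[:,1],o[:,2]]
    def r(p,full=False):
        a=proj('top',w(objT,p),Pt)-pxT if len(pxT) else np.zeros((0,2)); b=proj('scene',w(objS,p),Ps)-pxS if len(pxS) else np.zeros((0,2))
        return np.r_[a,b] if full else np.r_[a,b].ravel()
    q=least_squares(r,x0,loss='soft_l1').x
    return q,r(q,True)
if __name__=='__main__':
    np.set_printoptions(precision=4,suppress=True)
    rim=[(46,91,58),(46,-91,58),(-46,-91,58),(-46,91,58)]
    pT=un([(207,95),(687,297),(577,547),(92,337)],5,(110,210))
    pS=un([(210,487),(85,68),(300,38),(447,443)],4.5,(325,205))
    for a,b,c,d in ((rim,pT,rim,pS),(rim,pT,[],[]),([],[],rim,pS)):
        q,r=fit(a,b,c,d,[.46,.15,-.4]); print('tray',q,np.degrees(q[2])); print(r.round(1).tolist())
    # tamper
    # z relative to counter (pad +6); corner names in world-ish yaw~0.3
    ft=[(30,30,20),(30,-30,20),(-30,-30,20),(-30,30,20)]
    ht=[(13,13,126),(13,-13,126),(-13,-13,126),(-13,13,126)]
    pT=un([(150,230),(365,170),(437,385),(215,447),(428,240),(462,330),(372,365)],7,(335,235))
    oT=ft+[ht[1],ht[2],ht[3]]
    pS=un([(330,515),(160,408),(465,390),(318,142),(250,100),(315,52),(385,95)],8,(240,100))
    oS=[ft[0],ft[1],ft[3]]+ht
    for a,b,c,d in ((oT,pT,oS,pS),(oT,pT,[],[]),([],[],oS,pS)):
        q,r=fit(a,b,c,d,[.43,-.17,.2]); print('tamper',q,np.degrees(q[2])); print(r.round(1).tolist())
    print('pad top',toz('top',un([(296,309)],7,(335,235)),.003), 'scene',toz('scene',un([(305,427)],8,(240,100)),.003))
E
python3 fit.py
```

```text
tray [ 0.5331  0.151  -0.3994] -22.883311079540192
[[0.2, -1.6], [0.0, -0.8], [0.1, -0.4], [-0.4, -0.8], [0.5, -0.2], [-0.0, -1.3], [1.1, -1.4], [2.1, -0.3]]
tray [ 0.5316  0.1509 -0.396 ] -22.689649679820505
[[0.0, -0.7], [0.1, -0.1], [0.3, 0.4], [-0.4, 0.3]]
tray [ 0.5351  0.1511 -0.3999] -22.91082204884963
[[-0.5, 0.5], [-0.9, -0.7], [0.4, -0.9], [1.2, 0.5]]
tamper [ 0.5262 -0.1821  0.2873] 16.462495690620006
[[-1.0, -1.6], [-0.3, -2.2], [-0.0, -0.8], [-0.1, -0.3], [0.4, -2.2], [0.8, 0.9], [-2.0, 0.5], [-0.1, 0.0], [-0.8, -1.0], [1.6, -0.5], [1.4, -0.0], [-0.5, -1.0], [0.3, -1.8], [1.8, -1.1]]
tamper [ 0.5249 -0.1824  0.2855] 16.35606099967749
[[-0.8, -0.9], [-0.0, -1.5], [0.1, 0.0], [0.1, 0.5], [0.6, -1.4], [1.0, 1.8], [-1.8, 1.3]]
tamper [ 0.5282 -0.1809  0.303 ] 17.357958278635014
[[-0.4, 0.8], [-1.3, 0.0], [1.1, -0.0], [0.9, 0.7], [-1.1, -0.2], [-0.4, -1.1], [1.3, -0.5]]
pad top [[ 0.5237 -0.1876  0.003 ]] scene [[ 0.5266 -0.1866  0.003 ]]
```

```bash
cat > plan.py <<'E'
from h import *
import sys
from scipy.spatial.transform import Rotation as R
def plan(pos,yaw):
    """world target pos (m), jaw-axis yaw deg (mod 180, nearest) -> shift cm, turn deg"""
    s=robot.get_state(); T=toolT(s); Rm=T[:3,:3]
    cur=np.degrees(np.arctan2(Rm[1,2],Rm[0,2]))
    dy=(yaw-cur+90)%180-90; yw=np.radians(cur+dy)
    z=np.array([np.cos(yw),np.sin(yw),0]); x=np.array([0,0,-1.]); y=np.cross(z,x)
    Rt=np.c_[x,y,z]
    rv=np.degrees(R.from_matrix(Rm.T@Rt).as_rotvec())
    sh=Rm.T@(np.array(pos)-T[:3,3])*100
    print('cur jaw yaw %.2f'%cur,'pos',s['tool_pos'].round(4),'q6 %.2f'%s['q'][5],'t %.2f'%s['t'],'F',s['wrist_force'].round(2),'w %.4f'%s['grip_width'])
    print('shift cm',sh.round(3),'turn deg',rv.round(2))
if __name__=='__main__':
    a=[float(v) for v in sys.argv[1:]]; plan(a[:3],a[3])
E
python3 plan.py 0.525 -0.184 0.27 16.5; python3 plan.py 0.525 -0.184 0.27 106.5
```

```text
cur jaw yaw -71.16 pos [ 0.1695 -0.4966  0.2479] q6 1.43 t 0.15 F [-0.1   0.04  0.31] w 0.0857
shift cm [ -2.188  43.741 -18.106] turn deg [-8.766e+01 -4.000e-02 -5.000e-02]
cur jaw yaw -71.16 pos [ 0.1695 -0.4966  0.2479] q6 1.43 t 0.15 F [-0.1   0.04  0.31] w 0.0857
shift cm [ -2.188  43.741 -18.106] turn deg [ 2.34 -0.06 -0.01]
```

Call:
carry_out:
  moves:
    - {"x": -2.2,"y": 10,"z": -4.5,"wx": -20}
    - {"x": -2.2,"y": 20,"z": -9,"wx": -40}
    - {"x": -2.2,"y": 32,"z": -13.5,"wx": -60}
    - {"x": -2.2,"y": 43.7,"z": -18.1,"wx": -87.7}
    - {"x": -2.2,"y": 43.7,"z": -18.1,"wx": -87.7}
    - {"x": -2.2,"y": 43.7,"z": -18.1,"wx": -87.7}
    - {"x": -2.2,"y": 43.7,"z": -18.1,"wx": -87.7}
    - {"x": -2.2,"y": 43.7,"z": -18.1,"wx": -87.7}
    - {"x": -2.2,"y": 43.7,"z": -18.1,"wx": -87.7}
    - {"x": -2.2,"y": 43.7,"z": -18.1,"wx": -87.7}

```text
$.moves[0]: bad value
```

```bash
python3 plan.py 0.525 -0.184 0.27 16.5
python3 - <<'E'
from h import *
s=robot.get_state(); print(s['q'].round(3), s['qd'].round(3)); im=robot.grab_frame('wrist'); np.save('w1.npy',toolT(s)); cv2.imwrite('pics/w1.png',im[:,:,::-1])
E
```

```text
cur jaw yaw -71.16 pos [ 0.1695 -0.4966  0.2479] q6 1.43 t 0.15 F [-0.1   0.04  0.31] w 0.0857
shift cm [ -2.188  43.741 -18.106] turn deg [-8.766e+01 -4.000e-02 -5.000e-02]
[-1.381  0.291 -0.154  1.127  0.     1.432] [ 0.    -0.002  0.002  0.    -0.     0.001]
```

View pics/w1.png

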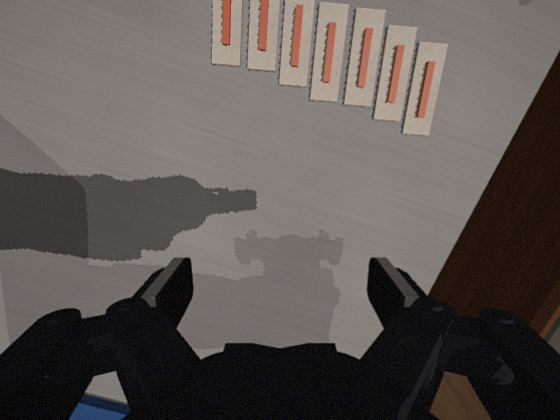

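Call:
carry_out:
  moves:
    - {"fingers": 100,"x": -2.2,"y": 10,"z": -4.5,"wx": -20,"wy": 0,"wz": 0}
    - {"fingers": 100,"x": -2.2,"y": 20,"z": -9,"wx": -40,"wy": 0,"wz": 0}
    - {"fingers": 100,"x": -2.2,"y": 32,"z": -13.5,"wx": -60,"wy": 0,"wz": 0}
    - {"fingers": 100,"x": -2.2,"y": 43.7,"z": -18.1,"wx": -87.7,"wy": 0,"wz": 0}
    - {"fingers": 100,"x": -2.2,"y": 43.7,"z": -18.1,"wx": -87.7,"wy": 0,"wz": 0}
    - {"fingers": 100,"x": -2.2,"y": 43.7,"z": -18.1,"wx": -87.7,"wy": 0,"wz": 0}
    - {"fingers": 100,"x": -2.2,"y": 43.7,"z": -18.1,"wx": -87.7,"wy": 0,"wz": 0}
    - {"fingers": 100,"x": -2.2,"y": 43.7,"z": -18.1,"wx": -87.7,"wy": 0,"wz": 0}
    - {"fingers": 100,"x": -2.2,"y": 43.7,"z": -18.1,"wx": -87.7,"wy": 0,"wz": 0}
    - {"fingers": 100,"x": -2.2,"y": 43.7,"z": -18.1,"wx": -87.7,"wy": 0,"wz": 0}

```text
t: 1.45
tool_pos: [0.5242, -0.1846, 0.2701]
orientation: [0.7, -0.101, 0.7, 0.101]
wrist_force: [-0.4, -0.1, 0.0]
grip_width: 0.0854
```

```bash
python3 plan.py 0.525 -0.184 0.27 16.5
python3 - <<'E'
from h import *
s=robot.get_state(); print(s['q'].round(3), s['qd'].round(3)); im=robot.grab_frame('wrist'); np.save('w1.npy',toolT(s)); cv2.imwrite('pics/w2.png',im[:,:,::-1])
E
```

```text
cur jaw yaw 16.46 pos [ 0.5242 -0.1846  0.2701] q6 0.81 t 1.45 F [-0.39 -0.05  0.  ] w 0.0854
shift cm [0.006 0.038 0.095] turn deg [-0.04 -0.04 -0.01]
[-0.47   0.34  -0.026  1.206 -0.     0.813] [-0.02  -0.01  -0.008  0.002  0.001  0.015]
```

View pics/w2.png

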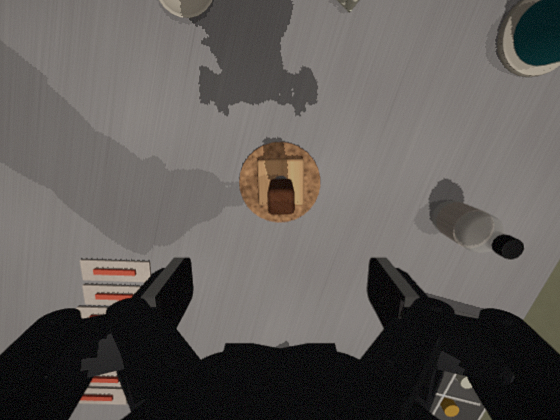

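Run:
```python
import cv2
t=cv2.imread('pics/w2.png')
cv2.imwrite('pics/c5.png',cv2.resize(t[130:230,225:335],None,fx=6,fy=6,interpolation=cv2.INTER_CUBIC))
```

```text
(no output)
```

View pics/c5.png

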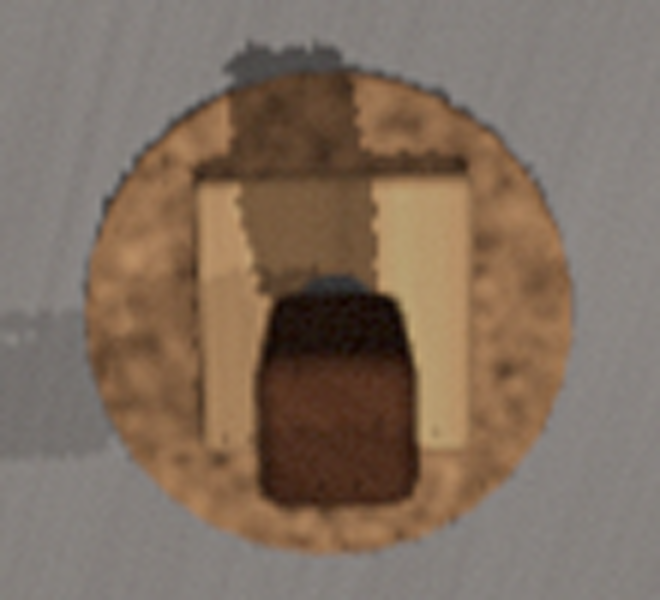

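```bash
cat > wm.py <<'E'
from h import *
np.set_printoptions(precision=4,suppress=True)
c,K,D=cam('wrist'); P=(K,D,np.load('w1.npy')@c['tool_from_camera'])
un=lambda p:(np.array(p,float)+.5)/6-.5+np.array([225,130])
f=toz('wrist',un([(197,175),(473,178),(465,450),(207,447)]),.020,P); print(f,'foot c',f.mean(0))
e=f[1]-f[0]; print('edge yaw',np.degrees(np.arctan2(e[1],e[0])),'len',np.linalg.norm(e),np.linalg.norm(f[2]-f[1]))
h=toz('wrist',un([(262,358),(414,358),(418,505),(260,502)]),.126,P); print('handle c',h.mean(0),np.linalg.norm(h[1]-h[0]),np.linalg.norm(h[2]-h[1]))
e=h[1]-h[0];print(np.degrees(np.arctan2(e[1],e[0])))
print('pad',toz('wrist',un([(330,310)]),.004,P))
E
python3 wm.py
```

```text
[[ 0.4888 -0.1626  0.02  ]
 [ 0.5449 -0.1466  0.02  ]
 [ 0.5613 -0.2035  0.02  ]
 [ 0.5066 -0.219   0.02  ]] foot c [ 0.5254 -0.1829  0.02  ]
edge yaw 15.912706683955728 len 0.05825305226179522 0.05925065618833947
handle c [ 0.5255 -0.1828  0.126 ] 0.023678136990763838 0.023854908909927298
16.525489969495847
pad [[ 0.5247 -0.1848  0.004 ]]
```

```bash
python3 plan.py 0.5255 -0.183 0.096 16.3
```

```text
cur jaw yaw 16.39 pos [ 0.524  -0.185   0.2702] q6 0.81 t 1.50 F [-0.43 -0.24 -0.09] w 0.0855
shift cm [17.415  0.148  0.214] turn deg [ 0.09 -0.04 -0.01]
```

Call:
carry_out:
  moves:
    - {"fingers": 100,"x": 6,"y": 0.15,"z": 0.2,"wx": 0,"wy": 0,"wz": 0}
    - {"fingers": 100,"x": 12,"y": 0.15,"z": 0.2,"wx": 0,"wy": 0,"wz": 0}
    - {"fingers": 100,"x": 17.4,"y": 0.15,"z": 0.2,"wx": 0,"wy": 0,"wz": 0}
    - {"fingers": 100,"x": 17.4,"y": 0.15,"z": 0.2,"wx": 0,"wy": 0,"wz": 0}
    - {"fingers": 100,"x": 17.4,"y": 0.15,"z": 0.2,"wx": 0,"wy": 0,"wz": 0}
  squeeze: 60

```text
t: 2.12
tool_pos: [0.5269, -0.1836, 0.0983]
orientation: [0.7, -0.102, 0.699, 0.101]
wrist_force: [-0.0, 0.0, 1.2]
grip_width: 0.0853
```

```bash
python3 plan.py 0.5255 -0.183 0.096 16.3
python3 - <<'E'
from h import *
im=robot.grab_frame('wrist'); cv2.imwrite('pics/w3.png',im[:,:,::-1])
E
```

```text
cur jaw yaw 16.44 pos [ 0.5269 -0.1836  0.0983] q6 0.82 t 2.12 F [-0.05  0.04  1.19] w 0.0853
shift cm [ 0.232  0.094 -0.114] turn deg [0.14 0.09 0.08]
```

View pics/w3.png

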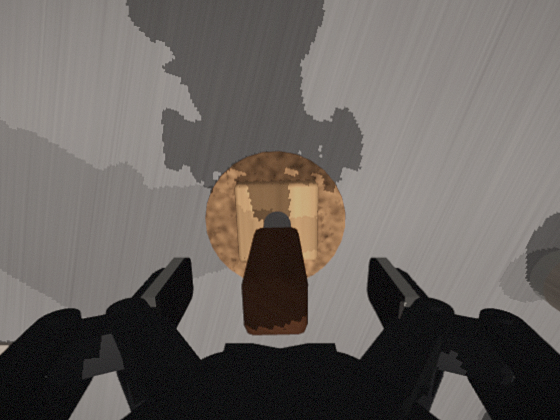

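Call:
carry_out:
  moves:
    - {"fingers": 100,"x": 0,"y": 0.1,"z": -0.1,"wx": 0,"wy": 0,"wz": 0}
    - {"fingers": 40,"x": 0,"y": 0.1,"z": -0.1,"wx": 0,"wy": 0,"wz": 0}
    - {"fingers": 0,"x": 0,"y": 0.1,"z": -0.1,"wx": 0,"wy": 0,"wz": 0}
    - {"fingers": 0,"x": 0,"y": 0.1,"z": -0.1,"wx": 0,"wy": 0,"wz": 0}
    - {"fingers": 0,"x": 0,"y": 0.1,"z": -0.1,"wx": 0,"wy": 0,"wz": 0}
    - {"fingers": 0,"x": 0,"y": 0.1,"z": -0.1,"wx": 0,"wy": 0,"wz": 0}
    - {"fingers": 0,"x": 0,"y": 0.1,"z": -0.1,"wx": 0,"wy": 0,"wz": 0}
    - {"fingers": 0,"x": 0,"y": 0.1,"z": -0.1,"wx": 0,"wy": 0,"wz": 0}
  squeeze: 60

```text
t: 3.18
tool_pos: [0.525, -0.1818, 0.0964]
orientation: [0.7, -0.102, 0.7, 0.102]
wrist_force: [-1.8, 0.7, 5.0]
grip_width: 0.0252
```

```bash
python3 plan.py 0.5255 -0.183 0.096 16.3
python3 - <<'E'
from h import *
im=robot.grab_frame('scene'); cv2.imwrite('pics/s3.png',im[:,:,::-1])
E
```

```text
cur jaw yaw 16.54 pos [ 0.525  -0.1818  0.0964] q6 0.82 t 3.17 F [-1.77  0.67  4.97] w 0.0252
shift cm [ 0.044 -0.133  0.015] turn deg [0.24 0.01 0.  ]
```

View pics/s3.png

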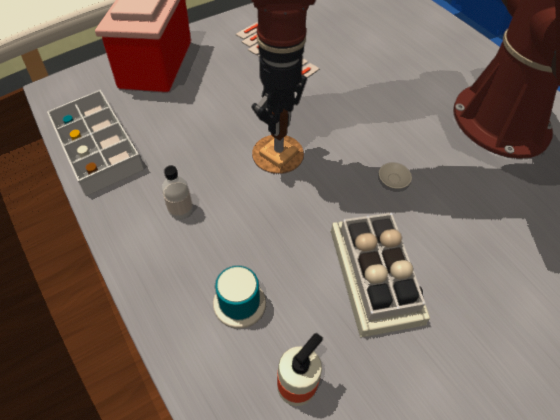

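Call:
carry_out:
  moves:
    - {"fingers": 0,"x": -2,"y": 0,"z": 0,"wx": 0,"wy": 0,"wz": 0}
    - {"fingers": 0,"x": -6,"y": 0,"z": 0,"wx": 0,"wy": 0,"wz": 0}
    - {"fingers": 0,"x": -12,"y": 0,"z": 0,"wx": 0,"wy": 0,"wz": 0}
    - {"fingers": 0,"x": -12,"y": 0,"z": 0,"wx": 0,"wy": 0,"wz": 0}
    - {"fingers": 0,"x": -12,"y": 0,"z": 0,"wx": 0,"wy": 0,"wz": 0}
  squeeze: 80

```text
t: 3.85
tool_pos: [0.5245, -0.1816, 0.2154]
orientation: [0.699, -0.101, 0.7, 0.102]
wrist_force: [-0.6, 0.2, -3.0]
grip_width: 0.025
```

```bash
python3 plan.py 0.532 0.151 0.23 -22.9;  python3 - <<'E'
from h import *
s=robot.get_state();np.save('w4.npy',toolT(s)); im=robot.grab_frame('wrist'); cv2.imwrite('pics/w4.png',im[:,:,::-1])
E
```

```text
cur jaw yaw 16.54 pos [ 0.5245 -0.1816  0.2154] q6 0.82 t 3.85 F [-0.59  0.16 -2.95] w 0.0250
shift cm [-1.448 31.668 10.188] turn deg [ 3.944e+01 -6.000e-02 -3.000e-02]
```

View pics/w4.png

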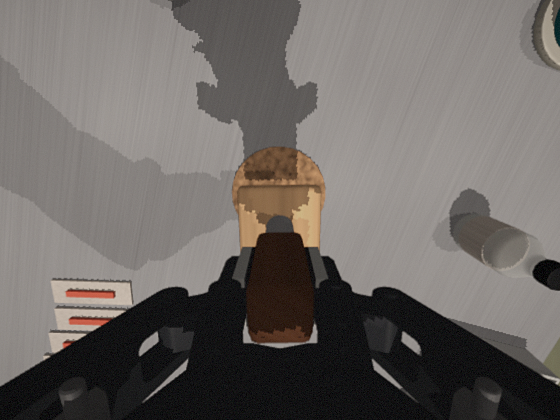

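Call:
carry_out:
  moves:
    - {"fingers": 0,"x": -2,"y": 5,"z": 1.5,"wx": 8,"wy": 0,"wz": 0}
    - {"fingers": 0,"x": -2,"y": 10,"z": 3,"wx": 16,"wy": 0,"wz": 0}
    - {"fingers": 0,"x": -2,"y": 15,"z": 4.5,"wx": 24,"wy": 0,"wz": 0}
    - {"fingers": 0,"x": -2,"y": 20,"z": 6,"wx": 32,"wy": 0,"wz": 0}
    - {"fingers": 0,"x": -2,"y": 26,"z": 8,"wx": 39.4,"wy": 0,"wz": 0}
    - {"fingers": 0,"x": -2,"y": 31.7,"z": 10.2,"wx": 39.4,"wy": 0,"wz": 0}
    - {"fingers": 0,"x": -2,"y": 31.7,"z": 10.2,"wx": 39.4,"wy": 0,"wz": 0}
    - {"fingers": 0,"x": -2,"y": 31.7,"z": 10.2,"wx": 39.4,"wy": 0,"wz": 0}
  squeeze: 80

```text
t: 4.9
tool_pos: [0.5316, 0.1511, 0.2347]
orientation: [0.692, 0.139, 0.694, -0.14]
wrist_force: [-0.2, 0.5, -2.1]
grip_width: 0.0248
```

```bash
python3 plan.py 0.532 0.151 0.23 -22.9;  python3 - <<'E'
from h import *
s=robot.get_state();np.save('w5.npy',toolT(s)); im=robot.grab_frame('wrist'); cv2.imwrite('pics/w5.png',im[:,:,::-1])
im=robot.grab_frame('top'); cv2.imwrite('pics/t5.png',im[:,:,::-1])
E
```

```text
cur jaw yaw -22.80 pos [0.5316 0.1511 0.2347] q6 2.11 t 4.90 F [-0.19  0.52 -2.05] w 0.0248
shift cm [0.469 0.007 0.046] turn deg [ 0.1  -0.13  0.11]
```

View pics/w5.png

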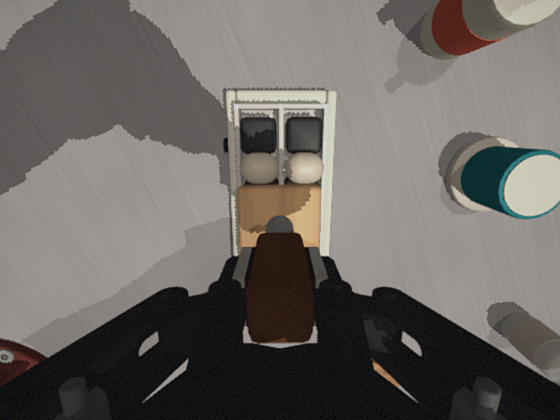

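View pics/t5.png

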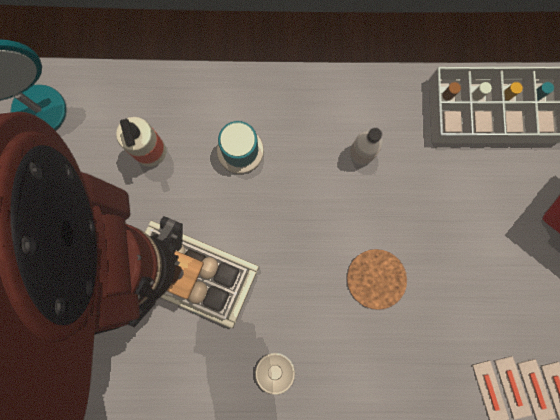

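Run:
```python
import cv2
t=cv2.imread('pics/w5.png')
cv2.imwrite('pics/c6.png',cv2.resize(t[80:260,210:350],None,fx=4.2,fy=3.3*4.2/4.2,interpolation=cv2.INTER_CUBIC))
t=cv2.imread('pics/t5.png')
cv2.imwrite('pics/c7.png',cv2.resize(t[240:320,335:420],None,fx=7,fy=7,interpolation=cv2.INTER_CUBIC))
```

```text
(no output)
```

View pics/c6.png

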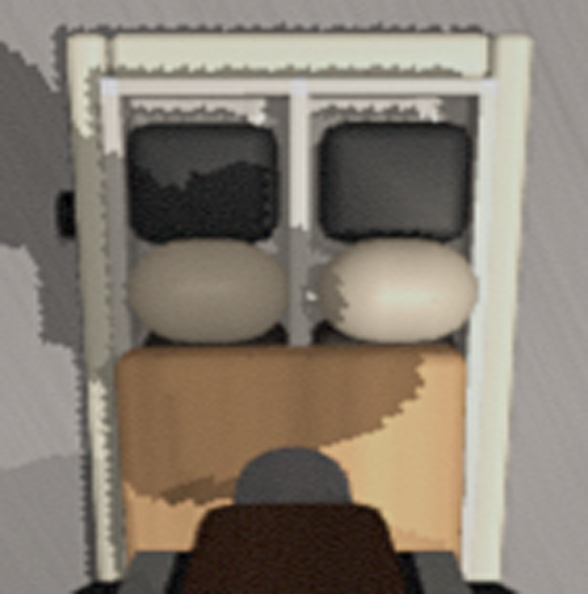

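View pics/c7.png

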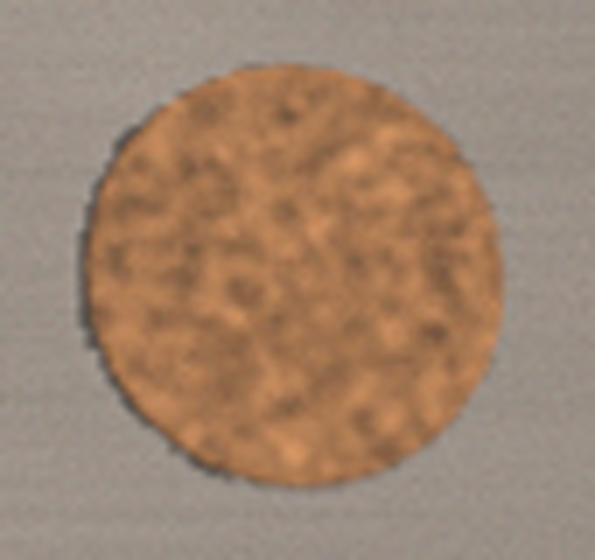

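Run:
```python
from h import *
np.set_printoptions(precision=4,suppress=True)
c,K,D=cam('wrist'); T=np.load('w5.npy'); P=(K,D,T@c['tool_from_camera'])
un=lambda p:(np.array(p,float)+.5)/np.array([4.2,3.3])-.5+np.array([210,80])
def tl(p,z):
    X=toz('wrist',un(p),z,P); return (X-T[:3,3])@T[:3,:3]*1000
r=tl([(102,80),(495,80)],.058); print('rim tool mm',r)
print('peb',tl([(208,290),(400,290)],.087))
foot=T[2,3]-.0904+.014
print('foot far edge',tl([(118,350),(466,350)],foot))
un7=lambda p:(np.array(p,float)+.5)/7-.5+np.array([335,240])
print('pad',toz('top',un7([(296,276)]),.0045))
```

```text
rim tool mm [[176.6271  91.3131 -43.4359]
 [176.4142  91.4157  47.2684]]
peb [[147.6753  33.4807 -18.078 ]
 [147.5757  33.5388  24.3457]]
foot far edge [[ 76.4114  29.729  -28.3653]
 [ 76.2758  29.8132  29.4175]]
pad [[ 0.5231 -0.1872  0.0045]]
```

Call:
carry_out:
  moves:
    - {"fingers": 0,"x": 0,"y": 3.2,"z": 0.15,"wx": 0,"wy": 0,"wz": 0}
    - {"fingers": 0,"x": 2,"y": 3.2,"z": 0.15,"wx": 0,"wy": 0,"wz": 0}
    - {"fingers": 0,"x": 3.5,"y": 3.2,"z": 0.15,"wx": 0,"wy": 0,"wz": 0}
    - {"fingers": 0,"x": 3.5,"y": 3.2,"z": 0.15,"wx": 0,"wy": 0,"wz": 0}
    - {"fingers": 0,"x": 3.5,"y": 3.2,"z": 0.15,"wx": 0,"wy": 0,"wz": 0}
  squeeze: 80

```text
t: 5.62
tool_pos: [0.5465, 0.1795, 0.2018]
orientation: [0.693, 0.14, 0.693, -0.14]
wrist_force: [0.3, 0.2, -1.9]
grip_width: 0.0253
```

```bash
cat > foot.py <<'E'
from h import *
s=robot.get_state();T=toolT(s);R=T[:3,:3];t=np.radians(-22.9);d=T[:2,3]-np.array([.533,.1508])
print('t %.2f'%s['t'],'tray xy mm',((np.array([[np.cos(t),np.sin(t)],[-np.sin(t),np.cos(t)]])@d)*1000).round(1),'foot z mm %.1f'%(1000*T[2,3]-90.4),'yaw %.2f'%np.degrees(np.arctan2(R[1,2],R[0,2])),'F',s['wrist_force'].round(2),'tilt',np.degrees([R[1,0],R[0,0]]).round(2))
E
python3 foot.py
```

```text
t 5.62 tray xy mm [ 1.3 31.7] foot z mm 111.4 yaw -22.91 F [ 0.28  0.16 -1.86] tilt [0.   0.02]
```

Call:
carry_out:
  moves:
    - {"fingers": 0,"x": 0.4,"y": 0,"z": -0.1,"wx": 0,"wy": 0,"wz": 0}
    - {"fingers": 0,"x": 0.8,"y": 0,"z": -0.1,"wx": 0,"wy": 0,"wz": 0}
    - {"fingers": 0,"x": 1.1,"y": 0,"z": -0.1,"wx": 0,"wy": 0,"wz": 0}
    - {"fingers": 0,"x": 1.4,"y": 0,"z": -0.1,"wx": 0,"wy": 0,"wz": 0}
    - {"fingers": 0,"x": 1.6,"y": 0,"z": -0.1,"wx": 0,"wy": 0,"wz": 0}

```text
t: 6.25
tool_pos: [0.5453, 0.1804, 0.185]
orientation: [0.693, 0.14, 0.693, -0.14]
wrist_force: [0.4, 1.5, -1.9]
grip_width: 0.0252
```

```bash
python3 foot.py
```

```text
t 6.25 tray xy mm [-0.2 32.1] foot z mm 94.6 yaw -22.86 F [ 0.37  1.52 -1.95] tilt [-0.   -0.01]
```

Call:
carry_out:
  moves:
    - {"fingers": 0,"x": 0.4,"y": 0,"z": 0,"wx": 0,"wy": 0,"wz": 0}
    - {"fingers": 0,"x": 0.6,"y": 0,"z": 0,"wx": 0,"wy": 0,"wz": 0}
    - {"fingers": 0,"x": 0.8,"y": 0,"z": 0,"wx": 0,"wy": 0,"wz": 0}
    - {"fingers": 0,"x": 1.0,"y": 0,"z": 0,"wx": 0,"wy": 0,"wz": 0}
    - {"fingers": 0,"x": 1.0,"y": 0,"z": 0,"wx": 0,"wy": 0,"wz": 0}

```text
t: 6.88
tool_pos: [0.5452, 0.1804, 0.1751]
orientation: [0.693, 0.14, 0.693, -0.14]
wrist_force: [0.5, 0.3, -2.3]
grip_width: 0.0251
```

```bash
python3 foot.py
```

```text
t 6.88 tray xy mm [-0.3 32. ] foot z mm 84.7 yaw -22.86 F [ 0.52  0.29 -2.28] tilt [-0.   -0.02]
```

Call:
carry_out:
  moves:
    - {"fingers": 0,"x": 0.2,"y": 0,"z": 0,"wx": 0,"wy": 0,"wz": 0}
    - {"fingers": 0,"x": 0.4,"y": 0,"z": 0,"wx": 0,"wy": 0,"wz": 0}
    - {"fingers": 0,"x": 0.6,"y": 0,"z": 0,"wx": 0,"wy": 0,"wz": 0}
    - {"fingers": 0,"x": 0.6,"y": 0,"z": 0,"wx": 0,"wy": 0,"wz": 0}

```text
t: 7.38
tool_pos: [0.5452, 0.1804, 0.1691]
orientation: [0.693, 0.14, 0.693, -0.14]
wrist_force: [0.6, 0.9, -2.2]
grip_width: 0.0249
```

```bash
python3 foot.py
python3 - <<'E'
from h import *
im=robot.grab_frame('scene'); cv2.imwrite('pics/s6.png',cv2.resize(im[150:350,260:480,::-1],None,fx=3,fy=3))
E
```

```text
t 7.38 tray xy mm [-0.2 32. ] foot z mm 78.7 yaw -22.86 F [ 0.61  0.94 -2.16] tilt [-0.01 -0.02]
```

View pics/s6.png

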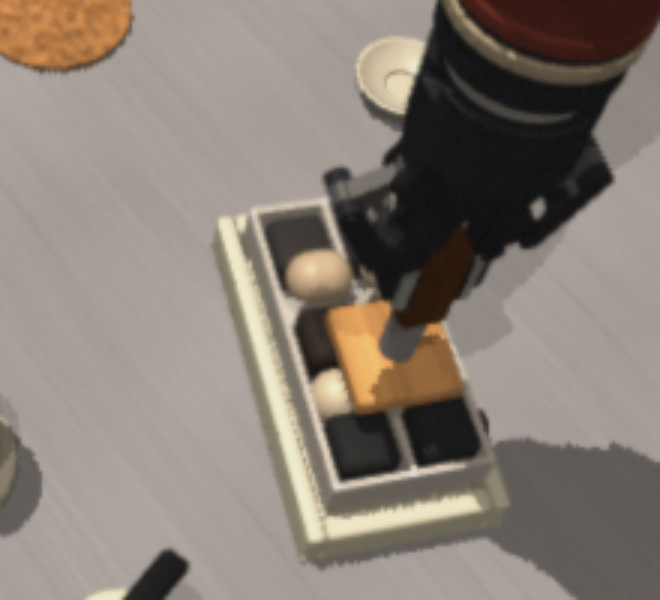

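Run:
```python
from h import *
s=robot.get_state();T=toolT(s)
loc=np.array([[.0904-.014,y,z] for y,z in((30,30),(30,-30),(-30,-30),(-30,30))])
loc=np.array([[.0904-.014,y/1000,z/1000] for y,z in((30,30),(30,-30),(-30,-30),(-30,30))])
W=loc@T[:3,:3].T+T[:3,3]
print(((proj('scene',W)-[260,150])*3).round(0), W.round(3))
t=np.radians(-22.9)
R2=np.array([[np.cos(t),-np.sin(t)],[np.sin(t),np.cos(t)]])
o=[np.r_[R2@np.array([a,b])+[.533,.1508],.058] for a,b in((.046,.091),(-.046,.091),(.046,-.091))]
print(((proj('scene',o)-[260,150])*3).round(0))
```

```text
[[362. 404.]
 [471. 386.]
 [435. 289.]
 [330. 305.]] [[0.585 0.196 0.093]
 [0.529 0.22  0.093]
 [0.506 0.164 0.093]
 [0.561 0.141 0.093]]
[[335. 488.]
 [498. 458.]
 [250. 205.]]
```

Call:
carry_out:
  moves:
    - {"fingers": 0,"x": 0.2,"y": 0,"z": 0,"wx": 0,"wy": 0,"wz": 0}
    - {"fingers": 0,"x": 0.4,"y": 0,"z": 0,"wx": 0,"wy": 0,"wz": 0}
    - {"fingers": 0,"x": 0.4,"y": 0,"z": 0,"wx": 0,"wy": 0,"wz": 0}

```text
t: 7.8
tool_pos: [0.5452, 0.1804, 0.1651]
orientation: [0.693, 0.14, 0.693, -0.14]
wrist_force: [0.2, -0.3, -1.6]
grip_width: 0.0251
```

```bash
python3 foot.py
```

```text
t 7.80 tray xy mm [-0.3 32. ] foot z mm 74.7 yaw -22.86 F [ 0.24 -0.3  -1.57] tilt [-0.   -0.02]
```

Call:
carry_out:
  moves:
    - {"fingers": 0,"x": 0.2,"y": 0,"z": 0,"wx": 0,"wy": 0,"wz": 0}
    - {"fingers": 0,"x": 0.4,"y": 0,"z": 0,"wx": 0,"wy": 0,"wz": 0}
    - {"fingers": 0,"x": 0.4,"y": 0,"z": 0,"wx": 0,"wy": 0,"wz": 0}

```text
t: 8.18
tool_pos: [0.5452, 0.1804, 0.1611]
orientation: [0.693, 0.14, 0.693, -0.14]
wrist_force: [-0.0, 0.8, -2.1]
grip_width: 0.0252
```

```bash
python3 foot.py;python3 - <<'E'
from h import *
im=robot.grab_frame('scene'); cv2.imwrite('pics/s7.png',cv2.resize(im[200:340,320:460,::-1],None,fx=4.2,fy=4.2,interpolation=cv2.INTER_CUBIC))
E
```

```text
t 8.18 tray xy mm [-0.2 32. ] foot z mm 70.7 yaw -22.86 F [-0.01  0.78 -2.05] tilt [-0.   -0.02]
```

View pics/s7.png

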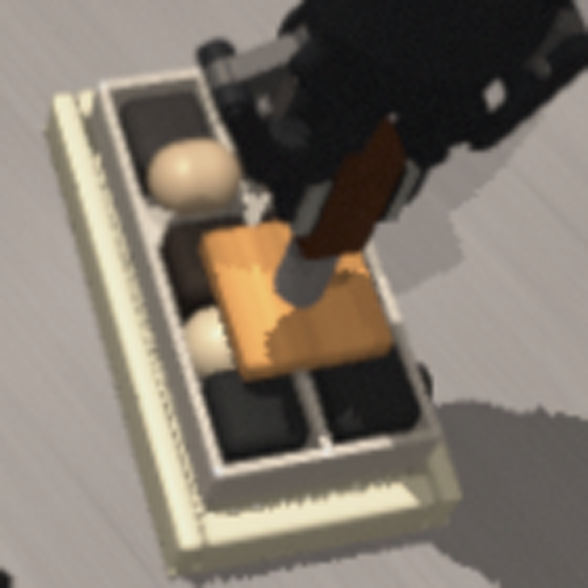

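Call:
carry_out:
  moves:
    - {"fingers": 0,"x": 0.2,"y": 0,"z": 0,"wx": 0,"wy": 0,"wz": 0}
    - {"fingers": 0,"x": 0.4,"y": 0,"z": 0,"wx": 0,"wy": 0,"wz": 0}
    - {"fingers": 0,"x": 0.4,"y": 0,"z": 0,"wx": 0,"wy": 0,"wz": 0}

```text
t: 8.6
tool_pos: [0.5452, 0.1804, 0.1571]
orientation: [0.693, 0.14, 0.693, -0.14]
wrist_force: [0.5, -0.4, -2.7]
grip_width: 0.025
```

```bash
python3 foot.py
```

```text
t 8.60 tray xy mm [-0.3 32. ] foot z mm 66.7 yaw -22.86 F [ 0.46 -0.36 -2.75] tilt [-0.   -0.02]
```

Call:
carry_out:
  moves:
    - {"fingers": 0,"x": 0.2,"y": 0,"z": 0,"wx": 0,"wy": 0,"wz": 0}
    - {"fingers": 0,"x": 0.4,"y": 0,"z": 0,"wx": 0,"wy": 0,"wz": 0}
    - {"fingers": 0,"x": 0.4,"y": 0,"z": 0,"wx": 0,"wy": 0,"wz": 0}

```text
t: 8.98
tool_pos: [0.5455, 0.1805, 0.1535]
orientation: [0.693, 0.14, 0.693, -0.14]
wrist_force: [-0.6, -0.5, 2.0]
grip_width: 0.0253
```

```bash
python3 foot.py;python3 - <<'E'
from h import *
im=robot.grab_frame('scene'); cv2.imwrite('pics/s8.png',cv2.resize(im[200:340,320:460,::-1],None,fx=4.2,fy=4.2,interpolation=cv2.INTER_CUBIC))
E
```

```text
t 8.97 tray xy mm [-0.1 32.2] foot z mm 63.1 yaw -22.86 F [-0.62 -0.49  2.01] tilt [0.   0.02]
```

View pics/s8.png

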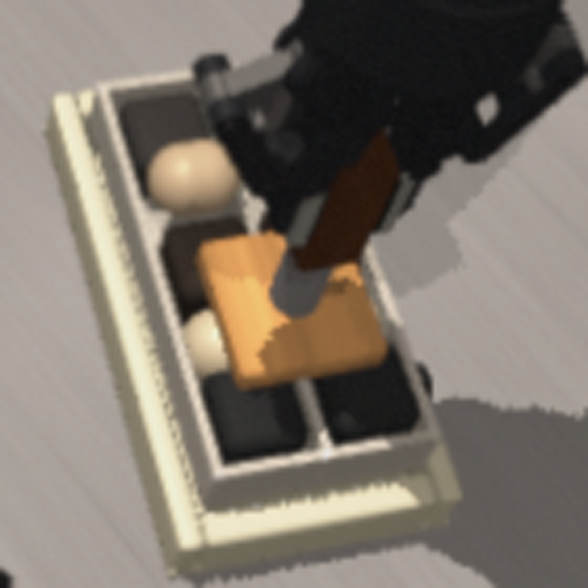

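Call:
carry_out:
  moves:
    - {"fingers": 0,"x": 0.2,"y": 0,"z": 0,"wx": 0,"wy": 0,"wz": 0}
    - {"fingers": 0,"x": 0.2,"y": 0,"z": 0,"wx": 0,"wy": 0,"wz": 0}

```text
t: 9.28
tool_pos: [0.5456, 0.1805, 0.1514]
orientation: [0.693, 0.14, 0.693, -0.14]
wrist_force: [-1.7, -0.1, 4.1]
grip_width: 0.0252
```

```bash
python3 foot.py
```

```text
t 9.28 tray xy mm [ 0.  32.2] foot z mm 61.0 yaw -22.86 F [-1.68 -0.07  4.14] tilt [0.01 0.03]
```

Call:
carry_out:
  moves:
    - {"fingers": 0,"x": 0.2,"y": 0,"z": 0,"wx": 0,"wy": 0,"wz": 0}
    - {"fingers": 0,"x": 0.2,"y": 0,"z": 0,"wx": 0,"wy": 0,"wz": 0}

```text
t: 9.52
tool_pos: [0.5456, 0.1805, 0.1495]
orientation: [0.693, 0.14, 0.693, -0.14]
wrist_force: [-1.0, 0.3, 4.9]
grip_width: 0.0255
```

```bash
python3 foot.py;python3 - <<'E'
from h import *
im=robot.grab_frame('scene'); cv2.imwrite('pics/s9.png',cv2.resize(im[200:340,320:460,::-1],None,fx=4.2,fy=4.2,interpolation=cv2.INTER_CUBIC))
im=robot.grab_frame('wrist'); cv2.imwrite('pics/w9.png',im[:,:,::-1])
E
```

```text
t 9.53 tray xy mm [ 0.1 32.3] foot z mm 59.1 yaw -22.86 F [-1.04  0.29  4.87] tilt [0.01 0.04]
```

View pics/s9.png

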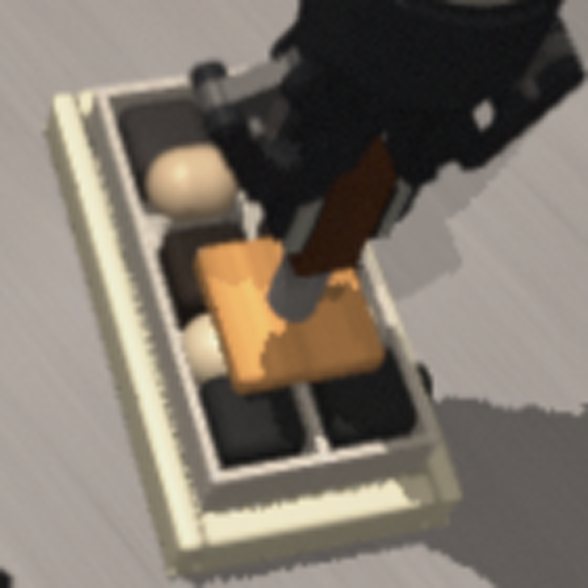

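View pics/w9.png

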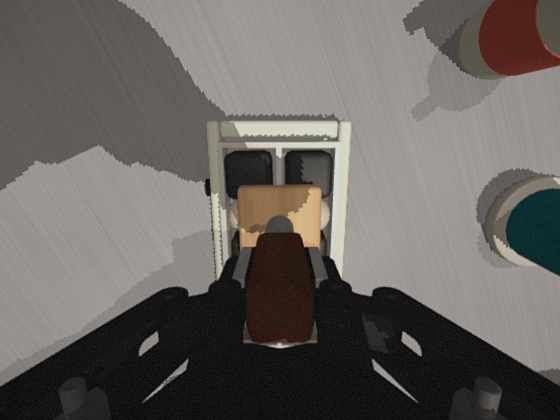

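Call:
carry_out:
  moves:
    - {"fingers": 0,"x": -2,"y": 0,"z": 0,"wx": 0,"wy": 0,"wz": 0}
    - {"fingers": 0,"x": -5,"y": -3,"z": 0,"wx": 0,"wy": 0,"wz": 0}
    - {"fingers": 0,"x": -5,"y": -6,"z": 0,"wx": 0,"wy": 0,"wz": 0}
    - {"fingers": 0,"x": -5,"y": -6.3,"z": 0,"wx": 0,"wy": 0,"wz": 0}
    - {"fingers": 0,"x": -5,"y": -6.3,"z": 0,"wx": 0,"wy": 0,"wz": 0}

```text
t: 10.25
tool_pos: [0.5208, 0.1225, 0.1989]
orientation: [0.693, 0.14, 0.693, -0.14]
wrist_force: [-1.1, 0.1, -3.1]
grip_width: 0.0253
```

```bash
python3 foot.py;python3 - <<'E'
from h import *
im=robot.grab_frame('scene'); cv2.imwrite('pics/s10.png',cv2.resize(im[200:340,320:460,::-1],None,fx=4.2,fy=4.2,interpolation=cv2.INTER_CUBIC))
s=robot.get_state();np.save('w10.npy',toolT(s));im=robot.grab_frame('wrist'); cv2.imwrite('pics/w10.png',cv2.resize(im[60:260,190:370,::-1],None,fx=3,fy=3,interpolation=cv2.INTER_CUBIC))
E
```

```text
t 10.25 tray xy mm [ -0.2 -30.9] foot z mm 108.5 yaw -22.89 F [-1.09  0.13 -3.11] tilt [ 0.01 -0.03]
```

View pics/s10.png

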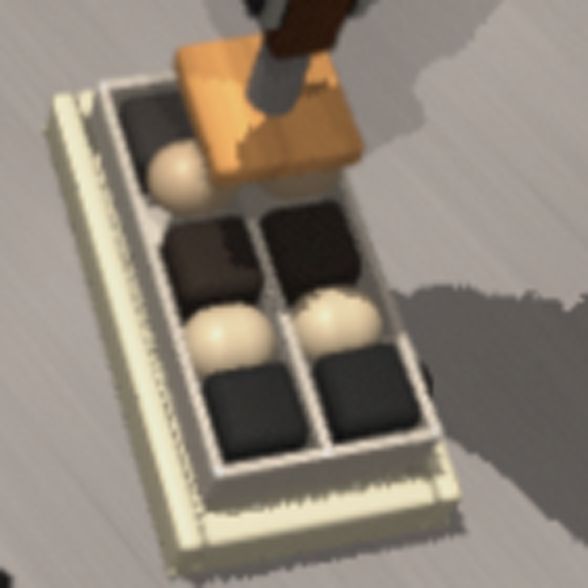

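View pics/w10.png

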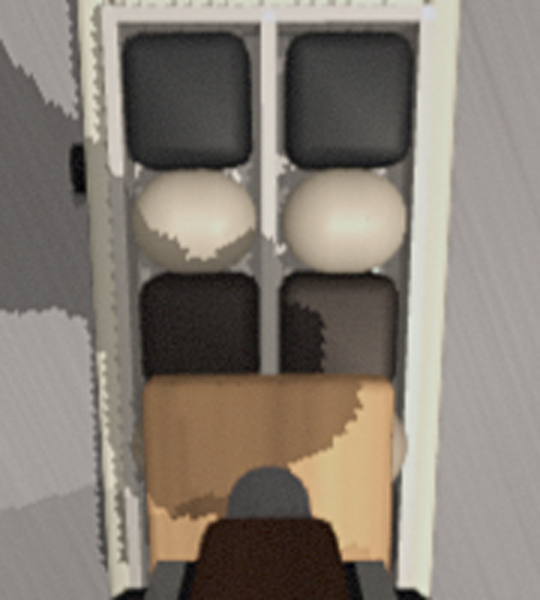

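Call:
carry_out:
  moves:
    - {"fingers": 0,"x": 1.2,"y": -0.1,"z": 0,"wx": 0,"wy": 0,"wz": 0}
    - {"fingers": 0,"x": 1.8,"y": -0.1,"z": 0,"wx": 0,"wy": 0,"wz": 0}
    - {"fingers": 0,"x": 2.1,"y": -0.1,"z": 0,"wx": 0,"wy": 0,"wz": 0}
    - {"fingers": 0,"x": 2.4,"y": -0.1,"z": 0,"wx": 0,"wy": 0,"wz": 0}
    - {"fingers": 0,"x": 2.7,"y": -0.1,"z": 0,"wx": 0,"wy": 0,"wz": 0}
    - {"fingers": 0,"x": 3.0,"y": -0.1,"z": 0,"wx": 0,"wy": 0,"wz": 0}

```text
t: 11.1
tool_pos: [0.5206, 0.1215, 0.1692]
orientation: [0.693, 0.14, 0.693, -0.14]
wrist_force: [0.2, 0.2, -2.5]
grip_width: 0.0251
```

```bash
python3 foot.py
```

```text
t 11.10 tray xy mm [ -0.  -31.8] foot z mm 78.8 yaw -22.86 F [ 0.23  0.2  -2.46] tilt [0.   0.02]
```

Call:
carry_out:
  moves:
    - {"fingers": 0,"x": 0.3,"y": 0,"z": 0,"wx": 0,"wy": 0,"wz": 0}
    - {"fingers": 0,"x": 0.6,"y": 0,"z": 0,"wx": 0,"wy": 0,"wz": 0}
    - {"fingers": 0,"x": 0.8,"y": 0,"z": 0,"wx": 0,"wy": 0,"wz": 0}
    - {"fingers": 0,"x": 1.0,"y": 0,"z": 0,"wx": 0,"wy": 0,"wz": 0}

```text
t: 11.6
tool_pos: [0.5205, 0.1215, 0.1592]
orientation: [0.693, 0.14, 0.693, -0.14]
wrist_force: [-0.5, -0.5, -2.5]
grip_width: 0.0253
```

```bash
python3 foot.py
```

```text
t 11.60 tray xy mm [ -0.1 -31.9] foot z mm 68.8 yaw -22.86 F [-0.5  -0.54 -2.48] tilt [0. 0.]
```

Call:
carry_out:
  moves:
    - {"fingers": 0,"x": 0.2,"y": 0,"z": 0,"wx": 0,"wy": 0,"wz": 0}
    - {"fingers": 0,"x": 0.4,"y": 0,"z": 0,"wx": 0,"wy": 0,"wz": 0}
    - {"fingers": 0,"x": 0.6,"y": 0,"z": 0,"wx": 0,"wy": 0,"wz": 0}
    - {"fingers": 0,"x": 0.6,"y": 0,"z": 0,"wx": 0,"wy": 0,"wz": 0}

```text
t: 12.1
tool_pos: [0.5206, 0.1215, 0.1535]
orientation: [0.693, 0.14, 0.693, -0.14]
wrist_force: [-1.4, -0.0, 2.5]
grip_width: 0.025
```

```bash
python3 foot.py
```

```text
t 12.10 tray xy mm [ -0.1 -31.8] foot z mm 63.1 yaw -22.86 F [-1.36 -0.    2.52] tilt [0.   0.02]
```

Call:
carry_out:
  moves:
    - {"fingers": 0,"x": 0.2,"y": 0,"z": 0,"wx": 0,"wy": 0,"wz": 0}
    - {"fingers": 0,"x": 0.4,"y": 0,"z": 0,"wx": 0,"wy": 0,"wz": 0}
    - {"fingers": 0,"x": 0.4,"y": 0,"z": 0,"wx": 0,"wy": 0,"wz": 0}

```text
t: 12.48
tool_pos: [0.5208, 0.1215, 0.1495]
orientation: [0.693, 0.14, 0.693, -0.14]
wrist_force: [-2.0, 1.1, 5.3]
grip_width: 0.0248
```

```bash
python3 foot.py
```

```text
t 12.47 tray xy mm [  0.1 -31.7] foot z mm 59.1 yaw -22.86 F [-2.01  1.13  5.28] tilt [0.01 0.04]
```

Call:
carry_out:
  moves:
    - {"fingers": 0,"x": 0.2,"y": 0,"z": 0,"wx": 0,"wy": 0,"wz": 0}
    - {"fingers": 0,"x": 0.4,"y": 0,"z": 0,"wx": 0,"wy": 0,"wz": 0}
    - {"fingers": 0,"x": 0.4,"y": 0,"z": 0,"wx": 0,"wy": 0,"wz": 0}

```text
t: 12.85
tool_pos: [0.5209, 0.1215, 0.1458]
orientation: [0.693, 0.14, 0.693, -0.14]
wrist_force: [-2.3, -0.6, 8.7]
grip_width: 0.0253
```

```bash
python3 foot.py
```

```text
t 12.85 tray xy mm [  0.2 -31.7] foot z mm 55.4 yaw -22.86 F [-2.27 -0.58  8.73] tilt [0.01 0.06]
```

Call:
carry_out:
  moves:
    - {"fingers": 0,"x": -2,"y": 0,"z": 0,"wx": 0,"wy": 0,"wz": 0}
    - {"fingers": 0,"x": -6,"y": -4,"z": 0,"wx": 0,"wy": 0,"wz": 0}
    - {"fingers": 0,"x": -7,"y": -9,"z": 0,"wx": 0,"wy": 0,"wz": 0}
    - {"fingers": 0,"x": -7,"y": -12,"z": 0,"wx": 0,"wy": 0,"wz": 0}
    - {"fingers": 0,"x": -7,"y": -12,"z": 0,"wx": 0,"wy": 0,"wz": 0}
    - {"fingers": 0,"x": -7,"y": -12,"z": 0,"wx": 0,"wy": 0,"wz": 0}

```text
t: 13.6
tool_pos: [0.474, 0.0112, 0.215]
orientation: [0.693, 0.14, 0.693, -0.14]
wrist_force: [0.2, 0.5, -3.4]
grip_width: 0.025
```

```bash
python3 foot.py;python3 - <<'E'
from h import *
im=robot.grab_frame('scene'); cv2.imwrite('pics/s11.png',im[:,:,::-1]);cv2.imwrite('pics/s11c.png',cv2.resize(im[200:340,320:460,::-1],None,fx=4.2,fy=4.2,interpolation=cv2.INTER_CUBIC))
s=robot.get_state();np.save('w11.npy',toolT(s));im=robot.grab_frame('wrist'); cv2.imwrite('pics/w11.png',im[:,:,::-1])
cv2.imwrite('pics/w11c.png',cv2.resize(im[0:200,190:370,::-1],None,fx=3,fy=3,interpolation=cv2.INTER_CUBIC))
im=robot.grab_frame('top'); cv2.imwrite('pics/t11.png',im[:,:,::-1]);
E
```

```text
t 13.60 tray xy mm [  -0.  -151.6] foot z mm 124.6 yaw -22.88 F [ 0.21  0.48 -3.36] tilt [ 0.02 -0.01]
```

View pics/s11c.png

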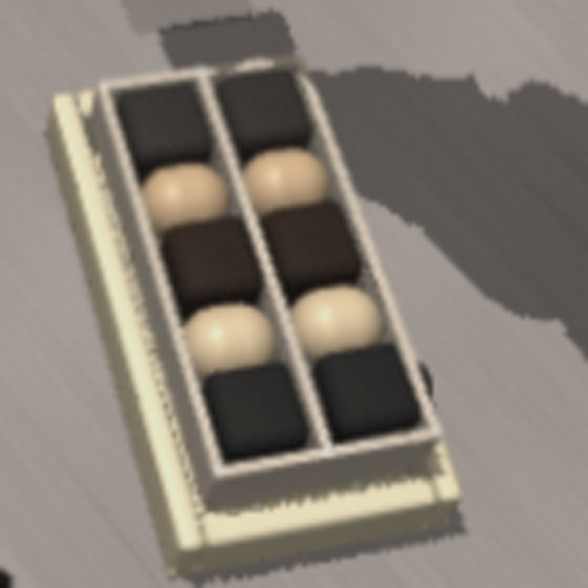

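View pics/w11c.png

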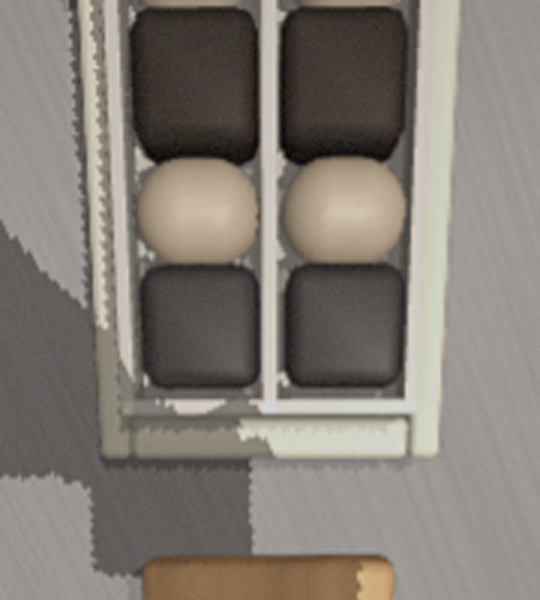

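View pics/t11.png

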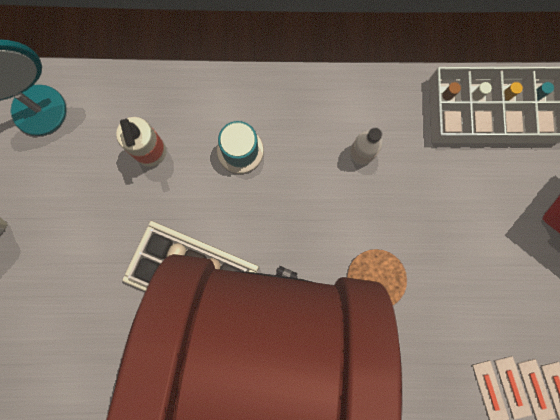

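Run:
```python
from h import *
from scipy.optimize import least_squares
P=pose('scene');t=np.radians(-22.9);c,s=np.cos(t),np.sin(t)
W=lambda a:np.array([.533+c*a[0]-s*a[1],.1508+s*a[0]+c*a[1],a[2]])
def solve(px,x):
    f=lambda v:(proj('scene',[W((x,v[0],v[1]))],P)[0]-px)
    r=least_squares(f,[0,.05],x_scale=.01);return (r.x*1000).round(1),f(r.x).round(2)
un=lambda p,sc,o:(np.array(p)+.5)/sc-.5+np.array(o)
for p,x in(((231,338),.022),((338,320),-.022),((186,198),.022),((287,183),-.022)):print('now',solve(un(p,4.2,(320,200)),x))
for p,x in(((230,310),.022),((343,291),-.022),((185,165),.022),((297,148),-.022)):print('before',solve(un(p,4.5,(325,205)),x))
print('rim now', [ ((proj('scene',[W(v)],P)[0]-[320,200])*4.2).round(0) for v in ((.046,.091,.058),(-.046,.091,.058),(.046,-.091,.058))])
```

```text
now (array([31.7, 47.2]), array([-0., -0.]))
now (array([32.9, 50.1]), array([-0.,  0.]))
now (array([-34.6,  46.2]), array([0., 0.]))
now (array([-34.2,  46.7]), array([0., 0.]))
before (array([27.6, 63. ]), array([0., 0.]))
before (array([27.3, 62.8]), array([0., 0.]))
before (array([-34.3,  64.7]), array([ 0., -0.]))
before (array([-33. ,  67.2]), array([ 0., -0.]))
rim now [array([217., 473.]), array([445., 431.]), array([99., 77.])]
```

Call:
carry_out:
  moves:
    - {"fingers": 0,"x": 0,"y": 5,"z": 0,"wx": 0,"wy": 0,"wz": 0}
    - {"fingers": 0,"x": 0,"y": 10,"z": 0,"wx": 0,"wy": 0,"wz": 0}
    - {"fingers": 0,"x": 0,"y": 15.2,"z": 0,"wx": 0,"wy": 0,"wz": 0}
    - {"fingers": 0,"x": 2,"y": 15.2,"z": 0,"wx": 0,"wy": 0,"wz": 0}
    - {"fingers": 0,"x": 4,"y": 15.2,"z": 0,"wx": 0,"wy": 0,"wz": 0}
    - {"fingers": 0,"x": 5,"y": 15.2,"z": 0,"wx": 0,"wy": 0,"wz": 0}
    - {"fingers": 0,"x": 5.4,"y": 15.2,"z": 0,"wx": 0,"wy": 0,"wz": 0}
    - {"fingers": 0,"x": 5.4,"y": 15.2,"z": 0,"wx": 0,"wy": 0,"wz": 0}

```text
t: 14.75
tool_pos: [0.5331, 0.151, 0.1616]
orientation: [0.693, 0.14, 0.693, -0.14]
wrist_force: [-0.9, -0.1, -1.6]
grip_width: 0.025
```

```bash
python3 foot.py
```

```text
t 14.75 tray xy mm [0.  0.2] foot z mm 71.2 yaw -22.86 F [-0.88 -0.08 -1.56] tilt [0.01 0.02]
```

Now press down gradually at the bed centre.

Call:
carry_out:
  moves:
    - {"fingers": 0,"x": 0.3,"y": 0,"z": 0,"wx": 0,"wy": 0,"wz": 0}
    - {"fingers": 0,"x": 0.6,"y": 0,"z": 0,"wx": 0,"wy": 0,"wz": 0}
    - {"fingers": 0,"x": 0.8,"y": 0,"z": 0,"wx": 0,"wy": 0,"wz": 0}
    - {"fingers": 0,"x": 1.0,"y": 0,"z": 0,"wx": 0,"wy": 0,"wz": 0}
    - {"fingers": 0,"x": 1.2,"y": 0,"z": 0,"wx": 0,"wy": 0,"wz": 0}
    - {"fingers": 0,"x": 1.4,"y": 0,"z": 0,"wx": 0,"wy": 0,"wz": 0}
    - {"fingers": 0,"x": 1.6,"y": 0,"z": 0,"wx": 0,"wy": 0,"wz": 0}
    - {"fingers": 0,"x": 1.6,"y": 0,"z": 0,"wx": 0,"wy": 0,"wz": 0}

```text
t: 15.75
tool_pos: [0.5332, 0.151, 0.1459]
orientation: [0.693, 0.14, 0.693, -0.14]
wrist_force: [-3.9, 0.2, 9.2]
grip_width: 0.0254
```

```bash
python3 foot.py
```

```text
t 15.75 tray xy mm [0.1 0.3] foot z mm 55.5 yaw -22.86 F [-3.91  0.15  9.2 ] tilt [0.01 0.06]
```

Call:
carry_out:
  moves:
    - {"fingers": 0,"x": 0.2,"y": 0,"z": 0,"wx": 0,"wy": 0,"wz": 0}
    - {"fingers": 0,"x": 0.35,"y": 0,"z": 0,"wx": 0,"wy": 0,"wz": 0}
    - {"fingers": 0,"x": 0.35,"y": 0,"z": 0,"wx": 0,"wy": 0,"wz": 0}

```text
t: 16.12
tool_pos: [0.5334, 0.1511, 0.1427]
orientation: [0.694, 0.14, 0.693, -0.14]
wrist_force: [-2.5, 0.0, 10.9]
grip_width: 0.0253
```

```bash
python3 foot.py
```

```text
t 16.12 tray xy mm [0.3 0.4] foot z mm 52.3 yaw -22.86 F [-2.55  0.04 10.89] tilt [0.01 0.08]
```

Call:
carry_out:
  moves:
    - {"fingers": 0,"x": 0,"y": 0,"z": 0,"wx": 0,"wy": 0,"wz": 0}

```text
t: 16.25
tool_pos: [0.5334, 0.1511, 0.1428]
orientation: [0.694, 0.14, 0.693, -0.14]
wrist_force: [-2.9, -0.1, 10.6]
grip_width: 0.025
```

```bash
python3 foot.py
```

```text
t 16.25 tray xy mm [0.3 0.4] foot z mm 52.4 yaw -22.86 F [-2.89 -0.1  10.55] tilt [0.01 0.09]
```

Call:
carry_out:
  moves:
    - {"fingers": 0,"x": 0,"y": 0,"z": 0,"wx": 0,"wy": 0,"wz": 0}

```text
t: 16.38
tool_pos: [0.5334, 0.151, 0.1428]
orientation: [0.694, 0.14, 0.693, -0.14]
wrist_force: [-2.9, 0.1, 11.9]
grip_width: 0.0248
```

```bash
python3 foot.py
```

```text
t 16.38 tray xy mm [0.3 0.4] foot z mm 52.4 yaw -22.86 F [-2.89  0.14 11.91] tilt [0.01 0.09]
```

Call:
carry_out:
  moves:
    - {"fingers": 0,"x": 0.15,"y": 0,"z": 0,"wx": 0,"wy": 0,"wz": 0}
    - {"fingers": 0,"x": 0.15,"y": 0,"z": 0,"wx": 0,"wy": 0,"wz": 0}
    - {"fingers": 0,"x": 0.15,"y": 0,"z": 0,"wx": 0,"wy": 0,"wz": 0}

```text
t: 16.75
tool_pos: [0.5335, 0.1511, 0.1414]
orientation: [0.694, 0.14, 0.692, -0.14]
wrist_force: [-3.1, 0.6, 11.7]
grip_width: 0.0253
```

```bash
python3 foot.py
```

```text
t 16.75 tray xy mm [0.3 0.4] foot z mm 51.0 yaw -22.86 F [-3.12  0.55 11.7 ] tilt [0.01 0.1 ]
```

Call:
carry_out:
  moves:
    - {"fingers": 0,"x": 0,"y": 0,"z": 0,"wx": 0,"wy": 0,"wz": 0}
    - {"fingers": 0,"x": 0,"y": 0,"z": 0,"wx": 0,"wy": 0,"wz": 0}
    - {"fingers": 0,"x": 0,"y": 0,"z": 0,"wx": 0,"wy": 0,"wz": 0}

```text
t: 17.12
tool_pos: [0.5335, 0.1511, 0.1414]
orientation: [0.694, 0.14, 0.693, -0.14]
wrist_force: [-3.6, -0.3, 11.9]
grip_width: 0.0251
```

```bash
python3 foot.py
```

```text
t 17.12 tray xy mm [0.3 0.4] foot z mm 51.0 yaw -22.86 F [-3.58 -0.26 11.9 ] tilt [0.01 0.1 ]
```

Call:
carry_out:
  moves:
    - {"fingers": 0,"x": 0,"y": 0,"z": 0,"wx": 0,"wy": 0,"wz": 0}
    - {"fingers": 0,"x": 0,"y": 0,"z": 0,"wx": 0,"wy": 0,"wz": 0}
    - {"fingers": 0,"x": 0,"y": 0,"z": 0,"wx": 0,"wy": 0,"wz": 0}
    - {"fingers": 0,"x": 0,"y": 0,"z": 0,"wx": 0,"wy": 0,"wz": 0}
    - {"fingers": 0,"x": 0,"y": 0,"z": 0,"wx": 0,"wy": 0,"wz": 0}
    - {"fingers": 0,"x": 0,"y": 0,"z": 0,"wx": 0,"wy": 0,"wz": 0}

```text
t: 17.88
tool_pos: [0.5335, 0.151, 0.1415]
orientation: [0.694, 0.14, 0.692, -0.14]
wrist_force: [-2.7, 0.0, 11.6]
grip_width: 0.0252
```

```bash
python3 foot.py
python3 - <<'E'
from h import *
im=robot.grab_frame('scene');cv2.imwrite('pics/s12c.png',cv2.resize(im[200:340,320:460,::-1],None,fx=4.2,fy=4.2,interpolation=cv2.INTER_CUBIC))
E
python3 foot.py
```

```text
t 17.88 tray xy mm [0.4 0.4] foot z mm 51.1 yaw -22.86 F [-2.680e+00  1.000e-02  1.162e+01] tilt [0.01 0.1 ]
t 17.93 tray xy mm [0.3 0.4] foot z mm 51.0 yaw -22.86 F [-2.78 -0.12 12.8 ] tilt [0.01 0.1 ]
```

View pics/s12c.png

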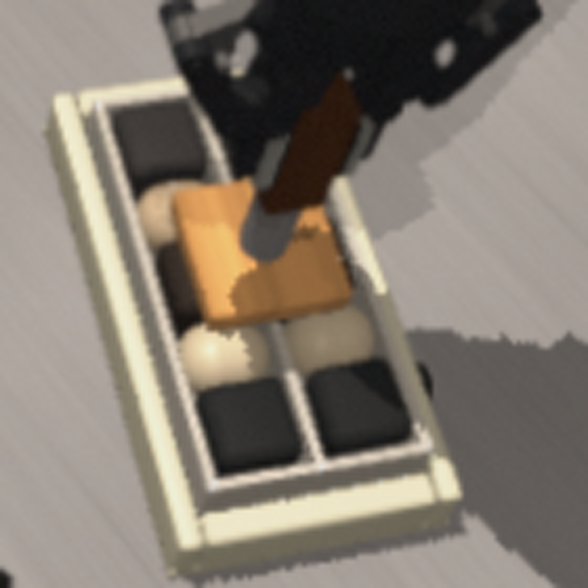

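Call:
carry_out:
  moves:
    - {"fingers": 0,"x": 0.06,"y": 0,"z": 0,"wx": 0,"wy": 0,"wz": 0}
    - {"fingers": 0,"x": 0.06,"y": 0,"z": 0,"wx": 0,"wy": 0,"wz": 0}
    - {"fingers": 0,"x": 0.06,"y": 0,"z": 0,"wx": 0,"wy": 0,"wz": 0}
    - {"fingers": 0,"x": 0.06,"y": 0,"z": 0,"wx": 0,"wy": 0,"wz": 0}
    - {"fingers": 0,"x": 0.06,"y": 0,"z": 0,"wx": 0,"wy": 0,"wz": 0}
    - {"fingers": 0,"x": 0.06,"y": 0,"z": 0,"wx": 0,"wy": 0,"wz": 0}
    - {"fingers": 0,"x": 0.06,"y": 0,"z": 0,"wx": 0,"wy": 0,"wz": 0}
    - {"fingers": 0,"x": 0.06,"y": 0,"z": 0,"wx": 0,"wy": 0,"wz": 0}
    - {"fingers": 0,"x": 0.06,"y": 0,"z": 0,"wx": 0,"wy": 0,"wz": 0}
    - {"fingers": 0,"x": 0.06,"y": 0,"z": 0,"wx": 0,"wy": 0,"wz": 0}
    - {"fingers": 0,"x": 0.06,"y": 0,"z": 0,"wx": 0,"wy": 0,"wz": 0}
    - {"fingers": 0,"x": 0.06,"y": 0,"z": 0,"wx": 0,"wy": 0,"wz": 0}

```text
t: 19.42
tool_pos: [0.5335, 0.151, 0.1409]
orientation: [0.694, 0.14, 0.692, -0.14]
wrist_force: [-3.6, -0.4, 13.6]
grip_width: 0.0249
```

```bash
python3 foot.py
```

```text
t 19.43 tray xy mm [0.4 0.4] foot z mm 50.5 yaw -22.86 F [-3.6  -0.39 13.59] tilt [0.01 0.1 ]
```

Call:
carry_out:
  moves:
    - {"fingers": 0,"x": -0.6,"y": 0,"z": 0,"wx": 0,"wy": 0,"wz": 0}
    - {"fingers": 0,"x": -1.2,"y": 0,"z": 0,"wx": 0,"wy": 0,"wz": 0}
    - {"fingers": 0,"x": -2.4,"y": 0,"z": 0,"wx": 0,"wy": 0,"wz": 0}
    - {"fingers": 0,"x": -6,"y": 0,"z": 0,"wx": 0,"wy": 0,"wz": 0}
    - {"fingers": 0,"x": -10,"y": 0,"z": 0,"wx": 0,"wy": 0,"wz": 0}
    - {"fingers": 0,"x": -10,"y": 0,"z": 0,"wx": 0,"wy": 0,"wz": 0}
    - {"fingers": 0,"x": -10,"y": 0,"z": 0,"wx": 0,"wy": 0,"wz": 0}

```text
t: 20.3
tool_pos: [0.5325, 0.1509, 0.239]
orientation: [0.693, 0.14, 0.693, -0.14]
wrist_force: [-0.2, -0.2, -2.5]
grip_width: 0.025
```

```bash
python3 foot.py; python3 plan.py 0.524 -0.186 0.25 16.3
```

```text
t 20.30 tray xy mm [-0.5 -0.1] foot z mm 148.6 yaw -22.86 F [-0.16 -0.24 -2.53] tilt [-0.01 -0.06]
cur jaw yaw -22.86 pos [0.5325 0.1509 0.239 ] q6 2.11 t 20.30 F [-0.16 -0.24 -2.53] w 0.0250
shift cm [ -1.089 -31.371  12.303] turn deg [-3.916e+01 -6.000e-02  1.000e-02]
```

Call:
carry_out:
  moves:
    - {"fingers": 0,"x": 0,"y": -5,"z": 2,"wx": -8,"wy": 0,"wz": 0}
    - {"fingers": 0,"x": 0,"y": -10,"z": 4,"wx": -16,"wy": 0,"wz": 0}
    - {"fingers": 0,"x": 0,"y": -15,"z": 6,"wx": -24,"wy": 0,"wz": 0}
    - {"fingers": 0,"x": 0,"y": -20,"z": 8,"wx": -32,"wy": 0,"wz": 0}
    - {"fingers": 0,"x": 0,"y": -26,"z": 10,"wx": -39.2,"wy": 0,"wz": 0}
    - {"fingers": 0,"x": 0,"y": -31.4,"z": 12.3,"wx": -39.2,"wy": 0,"wz": 0}
    - {"fingers": 0,"x": 2,"y": -31.4,"z": 12.3,"wx": -39.2,"wy": 0,"wz": 0}
    - {"fingers": 0,"x": 7,"y": -31.4,"z": 12.3,"wx": -39.2,"wy": 0,"wz": 0}
    - {"fingers": 0,"x": 10,"y": -31.4,"z": 12.3,"wx": -39.2,"wy": 0,"wz": 0}
    - {"fingers": 0,"x": 10,"y": -31.4,"z": 12.3,"wx": -39.2,"wy": 0,"wz": 0}
    - {"fingers": 0,"x": 10,"y": -31.4,"z": 12.3,"wx": -39.2,"wy": 0,"wz": 0}

```text
t: 21.68
tool_pos: [0.5245, -0.1862, 0.1403]
orientation: [0.7, -0.101, 0.7, 0.1]
wrist_force: [0.4, 0.0, -2.1]
grip_width: 0.0254
```

```bash
python3 plan.py 0.5238 -0.186 0.098 16.3
python3 - <<'E'
from h import *
s=robot.get_state();np.save('w13.npy',toolT(s));im=robot.grab_frame('wrist');cv2.imwrite('pics/w13c.png',cv2.resize(im[120:270,180:380,::-1],None,fx=4,fy=4,interpolation=cv2.INTER_CUBIC))
im=robot.grab_frame('scene');cv2.imwrite('pics/s13.png',im[:,:,::-1])
E
```

```text
cur jaw yaw 16.34 pos [ 0.5245 -0.1862  0.1403] q6 0.81 t 21.68 F [ 0.42  0.   -2.14] w 0.0254
shift cm [ 4.226  0.045 -0.063] turn deg [0.04 0.01 0.01]
```

View pics/w13c.png

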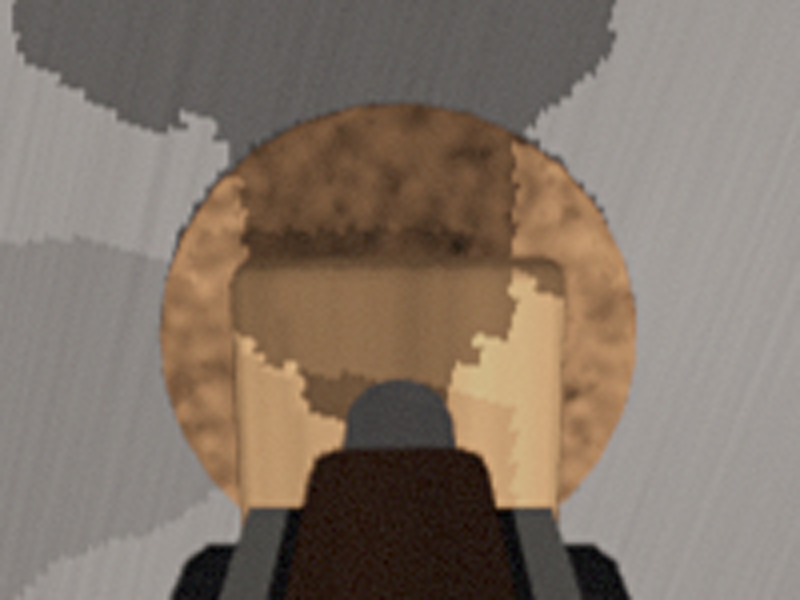

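View pics/s13.png

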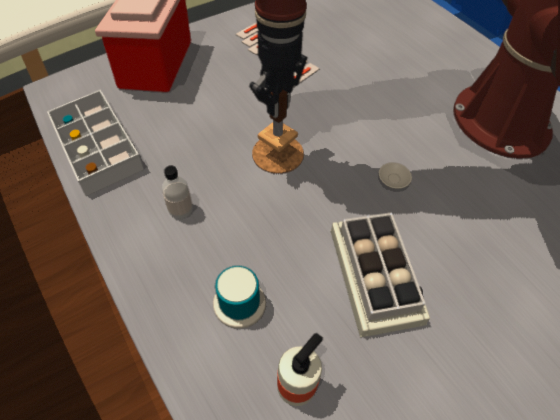

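Run:
```python
from h import *
c,K,D=cam('wrist'); T=np.load('w13.npy'); P=(K,D,T@c['tool_from_camera'])
un=lambda p:(np.array(p,float)+.5)/4-.5+np.array([180,120])
def tl(p,z): return ((toz('wrist',un(p),z,P)-T[:3,3])@T[:3,:3]*1000).round(1)
print('pad far/left/right',tl([(399,103),(162,335),(637,335)],.006))
print('foot far edge',tl([(300,262),(500,262),(233,300),(566,300)],T[2,3]-.0904+.014))
```

```text
pad far/left/right [[134.3  53.8   0.3]
 [134.3   2.  -53.7]
 [134.3   2.1  54.6]]
foot far edge [[ 76.4  29.7 -17. ]
 [ 76.4  29.7  17.9]
 [ 76.4  22.9 -28.9]
 [ 76.4  23.   29.7]]
```

Call:
carry_out:
  moves:
    - {"fingers": 0,"x": 2,"y": 0,"z": 0,"wx": 0,"wy": 0,"wz": 0}
    - {"fingers": 0,"x": 3.5,"y": 0,"z": 0,"wx": 0,"wy": 0,"wz": 0}
    - {"fingers": 0,"x": 4.1,"y": 0,"z": 0,"wx": 0,"wy": 0,"wz": 0}
    - {"fingers": 0,"x": 4.3,"y": 0,"z": 0,"wx": 0,"wy": 0,"wz": 0}
    - {"fingers": 0,"x": 4.3,"y": 0,"z": 0,"wx": 0,"wy": 0,"wz": 0}
    - {"fingers": 0,"x": 4.3,"y": 0,"z": 0,"wx": 0,"wy": 0,"wz": 0}

```text
t: 22.52
tool_pos: [0.5246, -0.1863, 0.0972]
orientation: [0.7, -0.101, 0.7, 0.1]
wrist_force: [0.1, 0.7, -2.5]
grip_width: 0.0255
```

```bash
python3 foot.py
```

```text
t 22.52 tray xy mm [ 123.4 -313.8] foot z mm 6.8 yaw 16.34 F [ 0.13  0.71 -2.5 ] tilt [-0.02  0.04]
```

Call:
carry_out:
  moves:
    - {"fingers": 0,"x": 0.05,"y": 0,"z": 0,"wx": 0,"wy": 0,"wz": 0}
    - {"fingers": 0,"x": 0.1,"y": 0,"z": 0,"wx": 0,"wy": 0,"wz": 0}
    - {"fingers": 0,"x": 0.1,"y": 0,"z": 0,"wx": 0,"wy": 0,"wz": 0}

```text
t: 22.9
tool_pos: [0.5245, -0.1863, 0.0966]
orientation: [0.7, -0.101, 0.7, 0.1]
wrist_force: [-3.1, 2.1, 6.1]
grip_width: 0.0252
```

```bash
python3 foot.py
```

```text
t 22.90 tray xy mm [ 123.3 -313.8] foot z mm 6.2 yaw 16.34 F [-3.11  2.05  6.1 ] tilt [-0.02  0.05]
```

Call:
carry_out:
  moves:
    - {"fingers": 0,"x": -0.05,"y": 0,"z": 0,"wx": 0,"wy": 0,"wz": 0}
    - {"fingers": 40,"x": -0.05,"y": 0,"z": 0,"wx": 0,"wy": 0,"wz": 0}
    - {"fingers": 100,"x": -0.05,"y": 0,"z": 0,"wx": 0,"wy": 0,"wz": 0}
    - {"fingers": 100,"x": -0.05,"y": 0,"z": 0,"wx": 0,"wy": 0,"wz": 0}
    - {"fingers": 100,"x": -0.05,"y": 0,"z": 0,"wx": 0,"wy": 0,"wz": 0}
    - {"fingers": 100,"x": -0.05,"y": 0,"z": 0,"wx": 0,"wy": 0,"wz": 0}
    - {"fingers": 100,"x": -0.05,"y": 0,"z": 0,"wx": 0,"wy": 0,"wz": 0}

```text
t: 23.78
tool_pos: [0.5243, -0.1862, 0.0962]
orientation: [0.7, -0.1, 0.7, 0.1]
wrist_force: [-0.2, 1.0, 0.4]
grip_width: 0.0853
```

```bash
python3 foot.py;python3 - <<'E'
from h import *
im=robot.grab_frame('wrist');cv2.imwrite('pics/w14.png',im[:,:,::-1])
E
```

```text
t 23.77 tray xy mm [ 123.1 -313.8] foot z mm 5.8 yaw 16.34 F [-0.23  0.99  0.38] tilt [ 0. -0.]
```

View pics/w14.png

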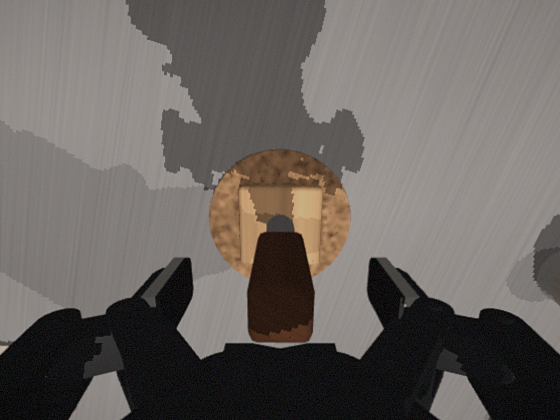

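Released, upright and centred. Retreat straight up, then away, and check.

Call:
carry_out:
  moves:
    - {"fingers": 100,"x": -3,"y": 0,"z": 0,"wx": 0,"wy": 0,"wz": 0}
    - {"fingers": 100,"x": -9,"y": 0,"z": 0,"wx": 0,"wy": 0,"wz": 0}
    - {"fingers": 100,"x": -15,"y": 0,"z": 0,"wx": 0,"wy": 0,"wz": 0}
    - {"fingers": 100,"x": -18,"y": -5,"z": 0,"wx": 0,"wy": 0,"wz": 0}
    - {"fingers": 100,"x": -18,"y": -11,"z": -5,"wx": 0,"wy": 0,"wz": 0}
    - {"fingers": 100,"x": -18,"y": -17,"z": -10,"wx": 0,"wy": 0,"wz": 0}
    - {"fingers": 100,"x": -18,"y": -20,"z": -14,"wx": 0,"wy": 0,"wz": 0}
    - {"fingers": 100,"x": -18,"y": -20,"z": -14,"wx": 0,"wy": 0,"wz": 0}
    - {"fingers": 100,"x": -18,"y": -20,"z": -14,"wx": 0,"wy": 0,"wz": 0}

```text
t: 24.95
tool_pos: [0.4456, -0.4181, 0.276]
orientation: [0.7, -0.1, 0.7, 0.1]
wrist_force: [0.5, -0.2, 0.4]
grip_width: 0.0857
```

```bash
python3 foot.py;python3 - <<'E'
from h import *
im=robot.grab_frame('top');cv2.imwrite('pics/t15.png',im[:,:,::-1])
cv2.imwrite('pics/t15c.png',cv2.resize(im[235:315,335:425,::-1],None,fx=7,fy=7,interpolation=cv2.INTER_CUBIC))
im=robot.grab_frame('scene');cv2.imwrite('pics/s15.png',im[:,:,::-1])
E
```

```text
t 24.95 tray xy mm [ 140.9 -558.1] foot z mm 185.6 yaw 16.22 F [ 0.52 -0.18  0.38] tilt [ 0.03 -0.01]
```

View pics/t15.png

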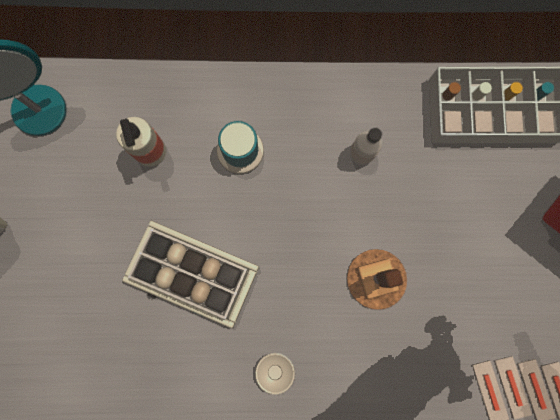

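View pics/t15c.png

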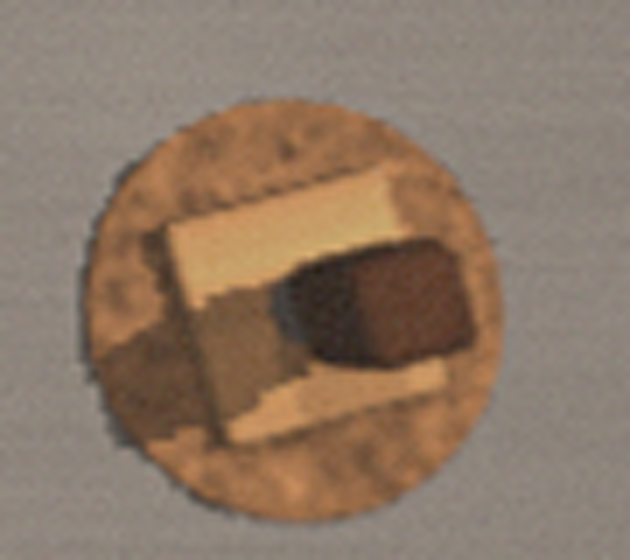

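View pics/s15.png

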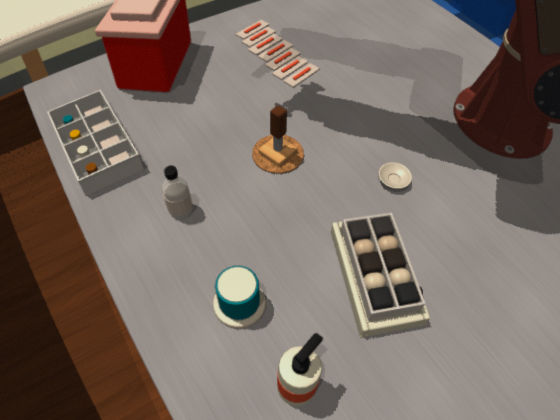

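```bash
python3 -c "
from plant import robot
print(robot.sign_off())"
```

```text
the job is handed in; nothing more can be done
None
```

The job is done and handed in at about 25 s. All four pale pebbles are down level between the dark stones, and the tamper is back on its cork pad.

- **Tamping:** I pressed each pair of pebbles down with the tamper foot, reading at most about 11 N. Before the final push, the camera put the pebble centres at z of about 46–50 mm, where fully down is 49 mm. The last pictures still show the bed level.
- **Final push:** I pressed on the bed centre while the tray floated on its springs, about 14 mm down out of 24 mm. The readings, corrected for the tamper's weight, were 14–16 N for about 2.7 s, with about 3 N sideways. No reading came near 25 N, but I only sampled the force at the end of each move.
- **Tamper:** It stands upright and released, and the camera shows it within about 1–2 mm of the pad's middle.
- **Bystanders:** In the last pictures the bottles and the candle stand where they were at the start.

**Disagreements:**
- The foot met no clear force until about 64–65 mm, the height of the dark stones. I had expected the perched pebbles to resist from about 87 mm. They went down with a force too small to tell from sensor noise.
- The cameras also disagreed by 2–3 mm on the pad's centre, so I set the final position from the wrist view.

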